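# Stand the toppled bottles up in the bench tidy

## Task

Three containers were knocked over on the bench. Stand each one upright, cap up, in the three-bay bottle tidy: the tall square bottle in the left bay, the short round bottle in the middle bay and the powder jar in the right bay, as seen from the robot. Leave the spirit burner, the two standing dropper bottles and the plaster cast standing where they are.

Things in the scene. Friction and masses are not known exactly. Their poses are not given: they have to be found in the camera images.
- square_bottle: Tall amber glass bottle of square section with a black cap, 40 x 40 x 118 mm, 0.2 kg. Straight square body up to 80 mm, then a shoulder; cap 27 mm across from 94 mm up. Origin on its long axis at mid height, 59 mm from the base. It lies on one of its four faces. Starts lying on its side on the blue mat or grey pad (both 3 mm thick); its z axis runs from base to cap.
- round_bottle: Short round amber glass bottle with a black cap, 36 mm in diameter and 88 mm high, 0.13 kg. The straight body is the lowest 56 mm, then a shoulder; the cap is 24 mm across from 67 mm up. The origin is on its axis at mid height, 44 mm from the base. Starts lying on its side on the blue mat or grey pad (both 3 mm thick); its z axis runs from base to cap.
- powder_jar: Round jar with a wide white screw lid, 58 mm high; the body is 44 mm across, the lid (44 to 58 mm above the base) 48 mm; 0.09 kg, closed. The origin is at the centre of its underside. Starts lying on its side on the blue mat or grey pad (both 3 mm thick); its z axis runs from base to cap.
- tidy: Bottle tidy fixed to the bench: shallow aluminium tray 80 x 232 mm with three square bays in a row along its y axis, its x axis pointing away from the robot. Walls and dividers are 4 mm thick and 11 mm high; the floor is 3 mm thick. Origin: centre of the underside.
- bay_left (a point): Centre of the floor of the left bay (tidy +y); the bay is 72 x 72 mm inside, walls 8 mm above its floor. Bay centres are 76 mm apart.
- bay_middle (a point): Centre of the floor of the middle bay, 72 x 72 mm inside.
- bay_right (a point): Centre of the floor of the right bay (tidy -y), 72 x 72 mm inside.
- spirit_burner: Bystander: standing glass spirit burner, 62 mm across and 76 mm high, behind the mat. Origin: centre of the underside, z up. A fixed lamp hood hangs behind it, along the back left, 210 mm above the bench.
- dropper_white: Bystander: standing dropper bottle with a white cap, 26 mm across and 73 mm high, behind the left end of the tidy. Origin: centre of the underside, z up.
- dropper_black: Bystander: standing dropper bottle with a black cap, 26 mm across and 73 mm high, at the back of the grey pad on the left. Origin: centre of the underside, z up.
- plaster_cast: Bystander: white plaster tooth cast, 56 x 60 x 28 mm, at the left. Origin: centre of the underside, z up.

How it is judged:
By the outcome, as a careful person would: the job done as asked, in the order asked, and still so for the second after the job is handed in, with the robot touching nothing.
It also fails if it takes over 72 s, if anything falls off the work surface, if the arm or the gripper's body presses on something with over 40 N, if the wrist force passes 120 N, or if a joint passes its speed limit or range.

## Robot

A 6-joint arm with a two-finger parallel gripper is mounted at the origin on a cart in front of the work surface, level with it; the furniture and walls round the work are solid. World frame = base frame: x ahead of the robot, y to its left, z up, the work surface at z = 0. Lengths are in m, angles in rad, forces in N, time in s.
With the tool pointing down it reaches from about 0.375 to 0.9 m from the base axis. Payload 3.1 kg.
Tool frame: the origin (TCP) lies at the very end of the fingers, on their centre line; the grasp point (between the pads) lies 19 mm behind it; z points along the fingers, y is the line along which they close (so a half turn about z gives the same grasp; the last joint's range is limited). The gripper opens to 85 mm and grips with 20 to 120 N. Pads are 22 mm wide; open, the fingers measure 114 mm over their backs; the gripper's body (76 mm by 85 mm) begins 54 mm behind the grasp point. The pads swing forward as they close: fully open they stand 13 mm farther back than shut.
Start: joints at [-1.369, 0.527, 1.433, -0, 1.181, -0.178], TCP at [0.232, -0.58, 0.231] pointing down, gripper open.
Joint ranges: [-3.08, 3.08], [-0.75, 2.2], [0.22, 2.44], [-1.43, 4.57], [0, 2.65], [-2.85, 2.85]. Speed limits (rad/s): [2.79, 2.79, 3.14, 3.14, 3.14, 3.14].

## Interface

Orientations are given as a unit quaternion [x, y, z, w].
In Python, from station import telemetry, snapshot, ticket gives the robot as it stands.
- The arm moves only by the tool move_arm, never from a script. Its argument "commands" is text: rows parted by semicolons, each of 7 numbers parted by spaces: the shift along the tool's x, y, z in mm, then the turn, a rotation vector about the tool's x, y, z in degrees, then the opening, from -1 (shut) to 1 (fully open). A call has exactly 5 rows; each row is the pose to reach, as a shift and turn from the pose commanded when the call began, along the tool's axes at that moment; what a row does not reach only later rows make up. A row lasts 1/8 s, in which the tool goes at most 62.5 mm and 10.7 degrees, less where a joint would pass 70% of its speed; a pose out of reach is approached as far as the arm can. A call with a gripper value outside its range is refused whole. The fingers move at their own pace and stop on an object; "grip_force" is the grip in N (left out, the last holds). Time passes only in rows, so rows that repeat a pose let the fingers close, or fill a call up. It gives the time, the measured TCP pose, the force, the opening and the grip force at its end, in the units of the state.
- telemetry.sense(): the state, without advancing time (a new reading comes with each control period).
- snapshot(name): name is "scene" or "top"; returns a dict with "image" (420x560x3 uint8, red, green, blue), "fx", "fy", "cx", "cy" (pixels), "k1" (the pictures are not rectified: a ray, as slopes to the right and down, at radius r is drawn at 1 + k1 r^2 times it, then the intrinsics apply), "pose" (4x4, takes a point from camera to world coordinates). Camera axes: x right, y down, z forward; pixel columns grow to the right and rows downward; lengths in m; the calibration is good to about 2 mm. A picture is of the moment at which its call begins. There is no depth.
- ticket.sign_off(): hands the job in; it is judged then, once.
The state is a dict: "t": time; "q": joint angles; "qd": joint speeds; "tau": joint torques, N m; "tcp_pos": TCP position; "tool_rot": TCP orientation; "force": force on the tool from outside, world axes, zero at the start; "ft_torque": the same for the moment, N m; "finger_gap": opening from 0.0 (shut) to 1.0 (fully open); "gripper_force": force on a finger pad.
Only numpy, scipy, OpenCV 4.12 (cv2) and the standard library are available. Lean on these libraries where they do the work, as an engineer would, in place of code of your own. Each camera call takes 0.05 s, during which the arm holds its last target. There are 200 camera calls.

## Working session

There is one attempt and no reset: what is moved stays moved. The work goes in short steps, Python scripts to look and compute and a tool call to move; the robot and the scene stay as the last step left them, time stands still between calls to the robot, and variables do not carry over. Pictures are saved under pics/ and viewed, at most 10 in all, crops included, and the job is handed in when it is done.

Besides the shell and the picture viewer there is one more tool, called after ">>>" by a JSON object that holds its "fn" and its "kwargs", one argument or row to a line. move_arm: Moves the arm, as the interface text tells. Its arguments: {"type":"object","properties":{"commands":{"type":"string"},"grip_force":{"type":"number"}},"required":["commands"]}

```bash
ls; mkdir -p pics
cat > h.py <<'E'
import numpy as np, cv2
from station import telemetry, snapshot, ticket
def snap(n,save=None):
    s=snapshot(n)
    if save: cv2.imwrite('pics/'+save,s['image'][:,:,::-1])
    return s
def rays(s,px):
    px=np.atleast_2d(np.array(px,float))
    d=np.stack([(px[:,0]-s['cx'])/s['fx'],(px[:,1]-s['cy'])/s['fy']],1)
    u=d.copy()
    for _ in range(20): u=d/(1+s['k1']*(u**2).sum(1,keepdims=True))
    P=np.array(s['pose']); r=np.c_[u,np.ones(len(u))]@P[:3,:3].T
    return P[:3,3],r
def plane(s,px,z):
    o,r=rays(s,px); return o+r*((z-o[2])/r[:,2])[:,None]
def tri(s1,p1,s2,p2):
    o1,r1=rays(s1,p1);o2,r2=rays(s2,p2);out=[]
    for a,b in zip(r1,r2):
        k=np.linalg.lstsq(np.c_[a,-b],o2-o1,rcond=None)[0]
        A=o1+a*k[0];B=o2+b*k[1]; out.append(np.r_[(A+B)/2,np.linalg.norm(A-B)])
    return np.array(out)
def proj(s,X):
    P=np.linalg.inv(np.array(s['pose']));c=np.atleast_2d(X)@P[:3,:3].T+P[:3,3]
    u=c[:,:2]/c[:,2:];u=u*(1+s['k1']*(u**2).sum(1,keepdims=True))
    return u*[s['fx'],s['fy']]+[s['cx'],s['cy']]
E
python3 - <<'E'
from h import *
import pickle
a=snap('scene','s0.png');b=snap('top','t0.png')
pickle.dump((a,b),open('v0.pkl','wb'))
for s in(a,b): print(np.round(s['pose'],3).tolist(),s['fx'],s['k1'])
print(telemetry.sense())
E
```

```text
pics
[[-0.551, -0.429, 0.716, -0.333], [-0.834, 0.27, -0.48, 0.622], [0.013, -0.862, -0.507, 0.669], [0.0, 0.0, 0.0, 1.0]] 436.18146600446676 -0.06267593176367922
[[0.0, -0.988, 0.153, 0.367], [-1.0, -0.002, -0.009, 0.076], [0.01, -0.153, -0.988, 1.21], [0.0, 0.0, 0.0, 1.0]] 402.0259847500187 0.014460372375680444
{'t': 0.1, 'q': array([-1.36948012e+00,  5.28420165e-01,  1.43378111e+00, -8.80297073e-06,
        1.18133973e+00, -1.78510113e-01]), 'qd': array([ 0.00070289,  0.00026327, -0.00258317, -0.00074562, -0.00024155,
        0.00252732]), 'tau': array([ 1.78837045e-04, -4.43304634e+01, -1.78585857e+01, -2.39765050e-04,
        3.88647895e-03, -4.16595782e-06]), 'tcp_pos': array([ 0.23161544, -0.57981951,  0.23040038]), 'tool_rot': array([ 9.82019850e-01,  1.88775170e-01, -1.51783196e-05, -9.74066212e-04]), 'force': array([-0.03987199,  1.24545627, -0.25674421]), 'ft_torque': array([-0.01123815,  0.00217434,  0.02547575]), 'gripper_force': 0.0, 'finger_gap': 0.9992052902718968}
```

View pics/s0.png

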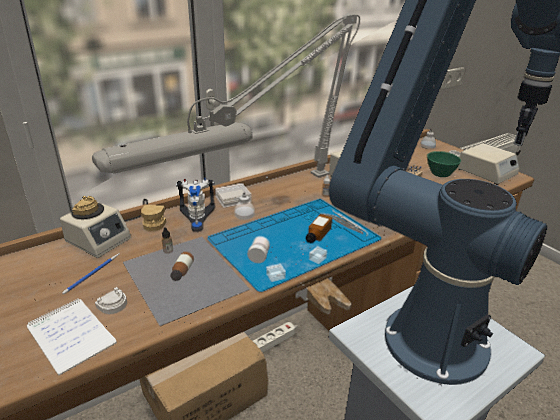

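View pics/t0.png

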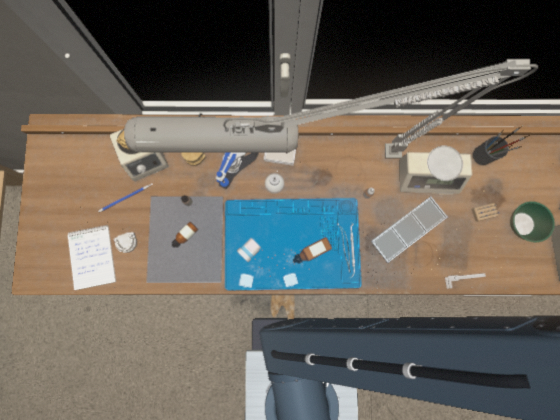

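The scene view shows the round bottle (182,264), the jar (259,249) and the square bottle (319,229); the arm hides the tidy. The top view shows them at (185,234), (249,248) and (313,250), with the tidy rotated about (410,229).

Run:
```python
from h import *
import pickle
a,b=pickle.load(open('v0.pkl','rb'))
A=a['image'][200:300,150:350,::-1];B=b['image'][195:275,165:365,::-1];
C=b['image'][180:275,350:470,::-1]
r=lambda i:cv2.resize(i,None,fx=4,fy=4,interpolation=cv2.INTER_CUBIC)
cv2.imwrite('pics/ab.png',np.vstack([r(A)[80:340],r(B)]))
cv2.imwrite('pics/c.png',cv2.resize(C,None,fx=5,fy=5,interpolation=cv2.INTER_CUBIC))
```

```text
(no output)
```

View pics/ab.png

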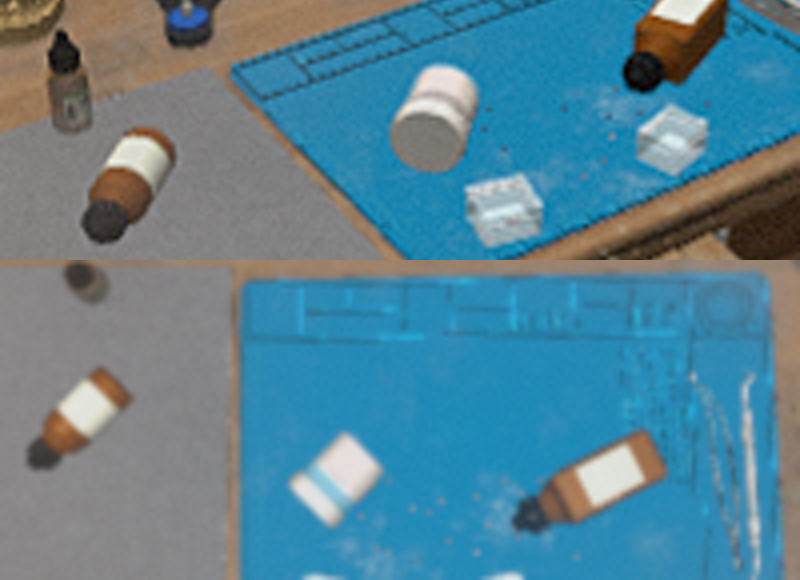

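View pics/c.png

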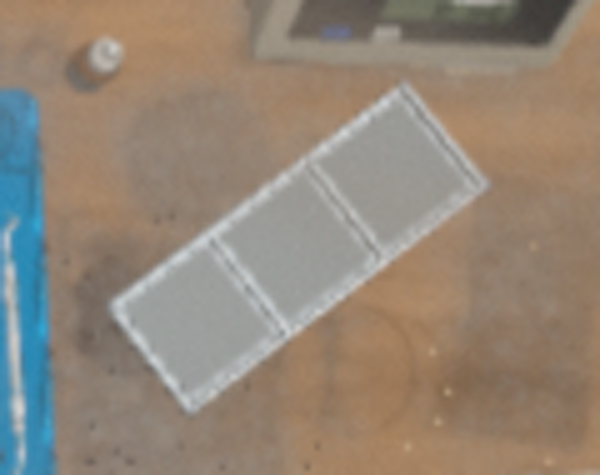

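The crops show all three caps pointing towards the robot and to its left (lower left in the top view), and the tidy turned about 35° with clear corners.

Run:
```python
from h import *
import pickle
a,b=pickle.load(open('v0.pkl','rb'))
def biggest(m,off,n=1):
    m=cv2.morphologyEx(m.astype(np.uint8)*255,cv2.MORPH_OPEN,np.ones((2,2)))
    c,_=cv2.findContours(m,cv2.RETR_EXTERNAL,cv2.CHAIN_APPROX_NONE)
    c=max(c,key=cv2.contourArea); return c[:,0,:]+off
def roi(s,x0,x1,y0,y1): 
    im=s['image'][y0:y1,x0:x1].astype(int); return im,[x0,y0]
def notblue(im): return ~((im[...,2]-im[...,0]>60))
def notgrey(im): 
    sat=im.max(2)-im.min(2); v=im.mean(2); return (sat>35)|(v>165)|(v<85)
def lab(im): return (im.min(2)>150)
S={}
for name,r,m,zc in [('square',(288,335,234,272),notblue,.023),('jar',(234,264,232,264),notblue,.026),('round',(168,202,216,252),notgrey,.021)]:
    im,o=roi(b,*r); c=biggest(m(im),o)
    w=plane(b,c,zc)[:,:2]; h=cv2.convexHull((w*1000).astype(np.float32)); R=cv2.minAreaRect(h)
    print(name,np.round(R[0],1),np.round(R[1],1),round(R[2],1),'n',len(c),'cen',w.mean(0).round(4))
    L=biggest(lab(im),o); M=cv2.moments(L.reshape(-1,1,2)); lc=[M['m10']/M['m00'],M['m01']/M['m00']]
    # width profile along the long axis
    bx=cv2.boxPoints(R); e0,e1=bx[1]-bx[0],bx[2]-bx[1]; u=(e0 if np.linalg.norm(e0)>np.linalg.norm(e1) else e1); u=u/np.linalg.norm(u)
    if u[0]>0:u=-u
    mm=np.argwhere(m(im))[:,::-1]+o; p=plane(b,mm,zc)[:,:2]*1000-np.array(R[0]); t=p@u; q=p@[-u[1],u[0]]
    k=(abs(t)<75)&(abs(q)<35)
    print(' c az',np.degrees(np.arctan2(u[1],u[0])).round(1),[(int(i),int(np.ptp(q[k&(abs(t-i)<4)])) if (k&(abs(t-i)<4)).any() else 0,round(float(q[k&(abs(t-i)<4)].mean()),1) if (k&(abs(t-i)<4)).any() else 0) for i in range(-60,61,8)])
    S[name]=lc
for name,r in [('square',(300,336,210,245)),('jar',(245,272,230,266)),('round',(168,198,248,282))]:
    im,o=roi(a,*r); m=lab(im) if name!='jar' else notblue(im)
    L=biggest(m,o); M=cv2.moments(L.reshape(-1,1,2)); lc=[M['m10']/M['m00'],M['m01']/M['m00']]
    tb=S[name]
    print(name,'label tri',tri(a,[lc],b,[tb]).round(4),lc,tb)
im,o=roi(b,365,455,192,266)
sat=im.max(2)-im.min(2); c=biggest((sat<28)&(im.mean(2)>120),o)
w=plane(b,c,.011)[:,:2]*1000; R=cv2.minAreaRect(w.astype(np.float32)); print('tidy',R,cv2.boxPoints(R).round(1).tolist())
# bystanders approx
for n,p,z in [('burner',(274,183),.04),('dw',(370,192),.07),('db',(186,200),.07),('cast',(125,242),.02),('hood',[298,133],.21),('hood',[215,152],.21),('cube',[246,280],.02),('cube',[290,280],.02)]: print(n,plane(b,[p],z)[0].round(3))
```

```text
square [431.3 -34.7] [ 39.3 121.9] 26.3 n 86 cen [ 0.4322 -0.0382]
 c az 116.3 [(-60, 32, -2.7), (-52, 39, -4.4), (-44, 39, -4.0), (-36, 39, -3.6), (-28, 39, -4.2), (-20, 39, -3.8), (-12, 39, -3.8), (-4, 39, -3.9), (4, 39, -3.5), (12, 39, -4.1), (20, 36, -2.6), (28, 30, -3.4), (36, 22, -2.9), (44, 24, -3.0), (52, 19, -3.0), (60, 9, -2.6)]
jar [445.  139.3] [43.8 33.1] 45.4 n 38 cen [0.4451 0.1397]
 c az -134.6 [(-60, 0, 0), (-52, 0, 0), (-44, 0, 0), (-36, 0, 0), (-28, 47, -9.6), (-20, 49, -6.4), (-12, 49, -6.1), (-4, 49, -6.1), (4, 49, -6.4), (12, 49, -6.9), (20, 37, -11.8), (28, 0, 0), (36, 0, 0), (44, 0, 0), (52, 0, 0), (60, 0, 0)]
round [479.3 343.7] [34.1 84.3] 46.2 n 62 cen [0.48   0.3424]
 c az 136.2 [(-60, 0, 0), (-52, 0, 0), (-44, 27, -7.4), (-36, 32, -1.8), (-28, 32, -4.8), (-20, 32, -5.3), (-12, 31, -5.3), (-4, 31, -5.2), (4, 34, -4.2), (12, 29, -4.2), (20, 21, -4.1), (28, 19, -3.1), (36, 19, -3.4), (44, 8, -4.1), (52, 0, 0), (60, 0, 0)]
square label tri [[ 0.4405 -0.0511  0.0386  0.001 ]] [321.24285714285713, 221.9142857142857] [318.10209102091017, 249.17220172201718]
jar label tri [[0.4477 0.1424 0.0116 0.0042]] [259.3400250941029, 250.7022166457549] [252.56065959952883, 247.56065959952883]
round label tri [[0.4893 0.3313 0.0335 0.001 ]] [184.80625, 259.3083333333333] [187.087260034904, 232.2914485165794]
tidy ((501.44476318359375, -330.1087646484375), (85.99847412109375, 236.4511260986328), 36.76423645019531) [[396.20001220703125, -261.1000061035156], [537.7999877929688, -450.6000061035156], [606.7000122070312, -399.1000061035156], [465.1000061035156, -209.6999969482422]]
burner [0.637 0.077 0.04 ]
dw [ 0.604 -0.201  0.07 ]
db [0.579 0.33  0.07 ]
cast [0.462 0.516 0.02 ]
hood [0.731 0.015 0.21 ]
hood [0.679 0.229 0.21 ]
cube [0.351 0.158 0.02 ]
cube [0.351 0.03  0.02 ]
```

```bash
cat > meas.py <<'E'
from h import *
def mask(s,r,f):
    x0,x1,y0,y1=r; im=s['image'][y0:y1,x0:x1].astype(int)
    m=f(im).astype(np.uint8); n,l,st,_=cv2.connectedComponentsWithStats(m,connectivity=8)
    k=[i for i in range(1,n) if st[i,4]>40]
    p=np.argwhere(np.isin(l,k))[:,::-1]+[x0,y0]
    return p
notblue=lambda im:~((im[...,2]-im[...,0]>60))
def notgrey(im):
    sat=im.max(2)-im.min(2); v=im.mean(2); return (sat>35)|(v>165)|(v<85)
lab=lambda im:im.min(2)>150
tidym=lambda im:((im.max(2)-im.min(2))<28)&(im.mean(2)>120)
def rect(s,p,z):
    q=np.vstack([p+d for d in ([.4,0],[-.4,0],[0,.4],[0,-.4])])
    w=(plane(s,q,z)[:,:2]*1000).astype(np.float32); return cv2.minAreaRect(w),w
E
python3 - <<'E'
from meas import *
import pickle
a,b=pickle.load(open('v0.pkl','rb'))
for name,r,m,zc in [('square',(288,335,234,272),notblue,.023),('jar',(234,264,232,264),notblue,.026),('round',(168,202,216,252),notgrey,.021)]:
    p=mask(b,r,m); R,w=rect(b,p,zc); bx=cv2.boxPoints(R); e=[bx[1]-bx[0],bx[2]-bx[1]]; u=max(e,key=np.linalg.norm); u=u/np.linalg.norm(u)
    if u[0]>0:u=-u
    d=w-np.array(R[0]); t=d@u; q=d@[-u[1],u[0]]
    print(name,np.round(R[0],1),np.round(R[1],1),'az',np.degrees(np.arctan2(u[1],u[0])).round(1))
    print([(i,int(np.ptp(q[abs(t-i)<3])),round(float((q[abs(t-i)<3].max()+q[abs(t-i)<3].min())/2),1)) for i in range(-56,60,7) if (abs(t-i)<3).any()])
L={}
for n,ra,rb in [('square',(300,336,210,245),(288,335,234,272)),('round',(168,198,248,282),(168,202,216,252))]:
    A=mask(a,ra,lab).mean(0);B=mask(b,rb,lab).mean(0); print(n,'label',tri(a,[A],b,[B]).round(4))
A=cv2.minAreaRect(mask(a,(245,272,230,266),notblue).astype(np.float32))[0];B=cv2.minAreaRect(mask(b,(234,264,232,264),notblue).astype(np.float32))[0]
print('jar centre tri',tri(a,[A],b,[B]).round(4))
R,w=rect(b,mask(b,(365,455,192,266),tidym),.011);print('tidy',R,cv2.boxPoints(R).round(1).tolist())
E
```

```text
square [434.1 -31.8] [ 41.4 124. ] az 116.5
[(-56, 40, -0.6), (-49, 41, 0.0), (-42, 41, -0.0), (-35, 41, -0.0), (-28, 41, -0.0), (-21, 40, 0.2), (-14, 40, 0.2), (-7, 41, -0.1), (0, 40, -0.3), (7, 40, -0.3), (14, 39, 0.6), (21, 36, 0.8), (28, 30, 0.2), (35, 24, 0.6), (42, 26, 0.6), (49, 21, 0.6), (56, 11, 0.2)]
jar [440.6 151. ] [47.5 57.4] az 135.3
[(-28, 41, -1.1), (-21, 43, -0.0), (-14, 45, 1.0), (-7, 45, 1.0), (0, 45, 1.0), (7, 30, -0.0), (14, 47, -0.0), (21, 47, -0.0), (28, 47, -0.0)]
round [482.3 346.8] [35.9 86. ] az 136.2
[(-42, 31, -0.0), (-35, 33, 1.1), (-28, 33, -1.1), (-21, 33, -1.1), (-14, 33, -1.0), (-7, 33, -1.0), (0, 33, 1.1), (7, 35, 0.1), (14, 31, 0.1), (21, 22, 0.1), (28, 20, 1.2), (35, 20, 1.2), (42, 10, 0.2)]
square label [[ 4.429e-01 -4.840e-02  4.140e-02  1.000e-04]]
round label [[0.4917 0.3333 0.0355 0.0017]]
jar centre tri [[4.408e-01 1.513e-01 2.310e-02 3.000e-04]]
tidy ((488.08221435546875, -305.32916259765625), (87.93115234375, 293.23309326171875), 36.77782440185547) [[365.1000061035156, -214.1999969482422], [540.5999755859375, -449.1000061035156], [611.0999755859375, -396.3999938964844], [435.5, -161.60000610351562]]
```

```bash
cat > plan.py <<'E'
import sys
from h import *
from scipy.spatial.transform import Rotation as Ro
D=np.pi/180
def rot(p_az,tilt,capx=1):
    """tool pointing down, leaning `tilt` deg towards azimuth p_az; +x on the upper/outward side if capx=1 else lower"""
    o=np.array([np.cos(p_az*D),np.sin(p_az*D),0]); up=np.array([0,0,1.])
    z=-up*np.cos(tilt*D)+o*np.sin(tilt*D); x=(up*np.sin(tilt*D)+o*np.cos(tilt*D))*capx
    return Ro.from_matrix(np.c_[x,np.cross(z,x),z])
def pick(c_az,tilt): return rot(c_az+180,tilt,-1)   # cap on +x side
def place(p_az,tilt): return rot(p_az,90-tilt,1)     # cap up
def tcp_of_grasp(g,R): return np.array(g)+R.apply([0,0,.019])
def go(P,R,grip,rows=5,vmax=55,wmax=9.5,st=None):
    s=st or telemetry.sense(); R0=Ro.from_quat(s['tool_rot']); p0=np.array(s['tcp_pos'])
    d=R0.inv().apply(np.array(P)-p0)*1000; w=(R0.inv()*R).as_rotvec()/D
    n=max(np.linalg.norm(d)/vmax,np.linalg.norm(w)/wmax,1); print('rows needed %.1f'%n,'shift',d.round(1),'turn',w.round(1))
    f=[min(1,k/max(n,rows)) for k in range(1,rows+1)]
    print('; '.join(' '.join('%g'%round(v,1) for v in [*(d*k),*(w*k)])+' %g'%grip for k in f))
    P1=p0+R0.apply(d*f[-1])/1000; R1=R0*Ro.from_rotvec(w*f[-1]*D)
    return dict(tcp_pos=P1,tool_rot=R1.as_quat())
def chain(*wps):
    """wps: (P,R,grip,ncalls)"""
    st=None
    for P,R,g,n in wps:
        for _ in range(n): st=go(P,R,g,st=st)
E
python3 - <<'E'
from meas import *; from plan import *
import pickle
_,b=pickle.load(open('v0.pkl','rb'))
p=mask(b,(365,455,192,266),tidym); m=np.zeros((420,560),np.uint8); m[p[:,1],p[:,0]]=1
m=cv2.morphologyEx(m,cv2.MORPH_OPEN,np.ones((3,3))); n,l,st,_=cv2.connectedComponentsWithStats(m); k=1+st[1:,4].argmax()
print('tidy',rect(b,np.argwhere(l==k)[:,::-1],.011)[0])
R=pick(116.5,20); P=tcp_of_grasp([.4386,-.0408,.150],R); print(P)
chain((P,R,1,4))
E
```

```text
tidy ((504.27642822265625, -326.98638916015625), (87.91715240478516, 237.79440307617188), 36.771854400634766)
[ 0.44149956 -0.04661563  0.13214584]
rows needed 10.6 shift [ 392.6 -417.2   99.2] turn [-16.6 -15.3 -93.7]
37.1 -39.5 9.4 -1.6 -1.4 -8.9 1; 74.3 -78.9 18.8 -3.1 -2.9 -17.7 1; 111.4 -118.4 28.1 -4.7 -4.3 -26.6 1; 148.6 -157.9 37.5 -6.3 -5.8 -35.4 1; 185.7 -197.3 46.9 -7.8 -7.2 -44.3 1
rows needed 5.6 shift [306.1 -14.2   1.1] turn [ -8.7  -8.1 -49.4]
54.9 -2.6 0.2 -1.6 -1.4 -8.9 1; 109.9 -5.1 0.4 -3.1 -2.9 -17.7 1; 164.8 -7.7 0.6 -4.7 -4.3 -26.6 1; 219.8 -10.2 0.8 -6.3 -5.8 -35.4 1; 274.7 -12.8 1 -7.8 -7.2 -44.3 1
rows needed 1.0 shift [23.2 21.  -2.1] turn [-0.9 -0.8 -5.1]
4.6 4.2 -0.4 -0.2 -0.2 -1 1; 9.3 8.4 -0.8 -0.4 -0.3 -2 1; 13.9 12.6 -1.3 -0.5 -0.5 -3 1; 18.6 16.8 -1.7 -0.7 -0.7 -4 1; 23.2 21 -2.1 -0.9 -0.8 -5.1 1
rows needed 1.0 shift [-0. -0.  0.] turn [ 0.  0. -0.]
-0 -0 0 0 0 -0 1; -0 -0 0 0 0 -0 1; -0 -0 0 0 0 -0 1; -0 -0 0 0 0 -0 1; -0 -0 0 0 0 -0 1
```

>>> {"fn": "move_arm", "kwargs": {
  "commands": "37 -39.5 9.5 -1.6 -1.4 -9 1; 74 -79 19 -3 -3 -18 1; 111 -118.5 28 -4.7 -4.3 -26.5 1; 148.5 -158 37.5 -6.3 -5.8 -35.5 1; 185.5 -197.5 47 -8 -7 -44.5 1",
  "grip_force": 40
}}

```text
t: 0.72
tcp_pos: [0.3312, -0.3265, 0.184]
tool_rot: [0.832, 0.547, -0.046, 0.079]
force: [-0.7, -0.4, 0.5]
finger_gap: 0.999
gripper_force: 0.0
```

>>> {"fn": "move_arm", "kwargs": {
  "commands": "55 -2.5 0 -1.6 -1.4 -9 1; 110 -5 0.5 -3 -3 -18 1; 165 -7.5 0.5 -4.7 -4.3 -26.5 1; 220 -10 1 -6.3 -5.8 -35.5 1; 275 -13 1 -8 -7 -44.5 1"
}}

```text
t: 1.35
tcp_pos: [0.4299, -0.0736, 0.1377]
tool_rot: [0.551, 0.817, -0.084, 0.144]
force: [0.7, 0.0, 0.1]
finger_gap: 0.997
gripper_force: 0.0
```

```bash
cat > log.py <<'E'
from plan import *
import json,os
def log():
    s=telemetry.sense(); d=json.load(open('log.json')) if os.path.exists('log.json') else [[[-1.36948012e+00,5.28420165e-01,1.43378111e+00,0,1.18133973e+00,-1.78510113e-01],[0.23161544,-0.57981951,0.23040038],[9.82019850e-01,1.88775170e-01,-1.5e-05,-9.74e-04]]]
    d.append([list(map(float,s['q'])),list(map(float,s['tcp_pos'])),list(map(float,s['tool_rot']))]); json.dump(d,open('log.json','w')); return s
E
python3 - <<'E'
from log import *
print(log()['q'].round(3))
for q,p,r in json.load(open('log.json')):
    M=Ro.from_euler('ZYZYZ',[q[0],q[1]+q[2],q[3],q[4],q[5]+np.pi/2]); print((M.inv()*Ro.from_quat(r)).magnitude())
R=pick(116.5,20)
chain((tcp_of_grasp([.4386,-.0408,.075],R),R,.5,1),(tcp_of_grasp([.4386,-.0408,.0285],R),R,.5,1))
E
```

```text
[-0.253  0.437  2.116 -0.626  0.443 -0.087]Traceback (most recent call last):
  File "<stdin>", line 4, in <module>
  File "scipy/spatial/transform/_rotation.pyx", line 1413, in scipy.spatial.transform._rotation.Rotation.from_euler
ValueError: Expected axis specification to be a non-empty string of upto 3 characters, got ZYZYZ
```

Run:
```python
from log import *
E=Ro.from_euler
for q,p,r in json.load(open('log.json')):
  for s in(1,-1):
    M=E('ZYZ',[q[0],q[1]+q[2],s*q[3]])*E('YZ',[q[4],q[5]+np.pi/2]); print(s,(M.inv()*Ro.from_quat(r)).magnitude())
R=pick(116.5,20)
chain((tcp_of_grasp([.4386,-.0408,.075],R),R,.5,1),(tcp_of_grasp([.4386,-.0408,.0285],R),R,.5,1))
```

```text
1 8.47487054176224e-06
-1 8.47487054176224e-06
1 4.2708032358752327e-16
-1 1.2510307765829054
rows needed 1.6 shift [46.1 19.1 69.7] turn [-0.3 -0.8 -4.5]
9.2 3.8 13.9 -0.1 -0.2 -0.9 0.5; 18.4 7.7 27.9 -0.1 -0.3 -1.8 0.5; 27.7 11.5 41.8 -0.2 -0.5 -2.7 0.5; 36.9 15.3 55.8 -0.2 -0.6 -3.6 0.5; 46.1 19.1 69.7 -0.3 -0.8 -4.5 0.5
rows needed 1.0 shift [15.9 -0.  43.7] turn [ 0. -0.  0.]
3.2 -0 8.7 0 -0 0 0.5; 6.4 -0 17.5 0 -0 0 0.5; 9.5 -0 26.2 0 -0 0 0.5; 12.7 -0 35 0 -0 0 0.5; 15.9 -0 43.7 0 -0 0 0.5
```

>>> {"fn": "move_arm", "kwargs": {
  "commands": "9 4 14 0 -0.2 -1 0.5; 18.5 7.5 28 0 -0.3 -2 0.5; 27.5 11.5 42 -0.2 -0.5 -3 0.5; 37 15.5 56 -0.2 -0.6 -3.6 0.5; 46 19 69.5 -0.3 -0.8 -4.5 0.5"
}}

```text
t: 1.98
tcp_pos: [0.4412, -0.0481, 0.0571]
tool_rot: [0.52, 0.836, -0.091, 0.147]
force: [0.2, 0.4, 0.6]
finger_gap: 0.75
gripper_force: 0.0
```

```bash
cat > kin.py <<'E'
from log import *
E=Ro.from_euler
def fit():
    A=[];B=[]
    for q,p,r in json.load(open('log.json')):
        z=E('z',-q[0]).apply(Ro.from_quat(r).apply([0,0,1])); v=E('z',-q[0]).apply(p); s=q[1]+q[2]
        A+=[[1,0,np.sin(q[1]),np.sin(s),np.cos(s),z[0]],[0,1,np.cos(q[1]),np.cos(s),-np.sin(s),z[2]],[0]*5+[z[1]]];B+=[v[0],v[2],v[1]]
    k,res,rk,sv=np.linalg.lstsq(np.array(A),np.array(B),rcond=None); return k,rk,sv,np.abs(np.array(A)@k-B).max()
LO=np.array([-3.08,-.75,.22,-1.43,0,-2.85]);HI=np.array([3.08,2.2,2.44,4.57,2.65,2.85])
def fk(q,k):
    s=q[1]+q[2]; R=E('ZYZ',[q[0],s,q[3]])*E('YZ',[q[4],q[5]+np.pi/2])
    a1,d1,a2,d4,a3,d6=k
    w=E('z',q[0]).apply([a1+a2*np.sin(q[1])+d4*np.sin(s)+a3*np.cos(s),0,d1+a2*np.cos(q[1])+d4*np.cos(s)-a3*np.sin(s)])
    return w+R.apply([0,0,d6]),R,w
def ik(P,R,k,seeds=None):
    from scipy.optimize import least_squares
    best=None
    f=lambda q:np.r_[(fk(q,k)[0]-P)*5,(R.inv()*fk(q,k)[1]).as_rotvec()]
    az=np.arctan2(P[1],P[0])
    for q4 in (-1.2,-.5,.3,1.2,2.5,3.6):
      for q6 in (-1.5,0,1.5):
        q0=np.clip([az,.5,1.8,q4,.8,q6],LO+.01,HI-.01); r=least_squares(f,q0,bounds=(LO,HI))
        if r.cost<1e-8:
            m=min((r.x-LO).min(),(HI-r.x).min())
            if best is None or m>best[0]: best=(m,r.x)
    return best
E
python3 - <<'E'
from kin import *
log(); k,rk,sv,e=fit(); print(k.round(4),rk,sv.round(4),e)
for q,p,r in json.load(open('log.json')): print(np.round(q,3))
E
```

```text
[ 0.151  -0.1169  0.4296  0.2835  0.0395 -0.1231] 6 [3.3039 2.5398 0.6074 0.4464 0.2334 0.1027] 0.11099662714288444
[-1.369  0.528  1.434  0.     1.181 -0.179]
[-0.253  0.437  2.116 -0.626  0.443 -0.087]
[-0.175  0.648  2.142 -1.12   0.31   0.437]
```

```bash
sed -i 's/\[1,0,np.sin(q\[1\])/[1,0,np.sin(q[1])/; s/z\[0\]\],\[0,1/z[0],0],[0,1/; s/z\[2\]\],\[0\]\*5+\[z\[1\]\]\]/z[2],0],[0]*5+[z[1],1]]/; s/a1,d1,a2,d4,a3,d6=k/a1,d1,a2,d4,a3,d6,b=k/; s/+a3\*np.cos(s),0,d1/+a3*np.cos(s),b,d1/' kin.py
python3 - <<'E'
from kin import *
k,rk,sv,e=fit(); print(k.round(4),rk,sv.round(4),e)
for P,R in [(np.array([.504,-.327,.05]),place(az,30)) for az in (-33,-10,15,37)]+[(np.array([.55,-.388,.05]),place(az,30)) for az in (-35,-10,15,37)]+[(np.array([.4585,-.266,.06]),place(az,20)) for az in (-53,-30,0,37)]:
    P=tcp_of_grasp(P,R); r=ik(P,R,k); print(None if r is None else (round(r[0],2),r[1].round(2)))
E
```

```text
[0.     0.2742 0.588  0.3917 0.1141 0.2967 0.111 ] 7 [3.3052 2.5407 1.7487 0.5785 0.445  0.1418 0.1023] 6.644846978209884e-09
(np.float64(0.21), array([-0.89,  1.07,  2.23,  2.85,  1.19, -1.62]))
(np.float64(0.29), array([-1.11,  1.03,  2.15,  2.23,  1.07, -1.61]))
(np.float64(0.5), array([-1.2 ,  0.99,  1.94,  1.56,  1.04, -1.33]))
(np.float64(0.73), array([-1.18,  1.  ,  1.71,  1.11,  1.2 , -1.12]))
(np.float64(0.39), array([-0.88,  1.01,  2.05,  2.86,  0.96, -1.54]))
(np.float64(0.48), array([-1.08,  0.99,  1.96,  2.14,  0.94, -1.39]))
(np.float64(0.69), array([-1.16,  1.  ,  1.75,  1.48,  1.03, -1.11]))
(np.float64(0.93), array([-1.15,  1.03,  1.51,  1.09,  1.26, -0.95]))
(np.float64(0.1), array([-0.56,  1.25,  2.34,  3.49,  1.64, -1.42]))
(np.float64(0.0), array([-0.95,  1.37,  2.44,  2.73,  1.83, -1.84]))
(np.float64(0.16), array([-1.27,  1.2 ,  2.28,  1.96,  1.33, -1.9 ]))
(np.float64(0.56), array([-1.26,  1.06,  1.88,  1.17,  1.29, -1.38]))
```

```bash
cat > jp.py <<'E'
from kin import *
from scipy.optimize import least_squares
K=fit()[0]
def ikn(P,R,q0):
    f=lambda q:np.r_[(fk(q,K)[0]-P)*5,(R.inv()*fk(q,K)[1]).as_rotvec()]
    r=least_squares(f,np.clip(q0,LO+.005,HI-.005),bounds=(LO,HI)); return r.x,r.cost
def emit(poses,grip,st=None):
    s=st or telemetry.sense(); p0=np.array(s['tcp_pos']);R0=Ro.from_quat(s['tool_rot'])
    while len(poses)%5: poses.append(poses[-1])
    for i in range(0,len(poses),5):
        out=[]
        for P,R in poses[i:i+5]:
            out.append(' '.join('%g'%round(v,1) for v in [*(R0.inv().apply(P-p0)*1000),*((R0.inv()*R).as_rotvec()/D)])+' %g'%grip)
        print('; '.join(out)); p0,R0=poses[i+4]
    return dict(tcp_pos=p0,tool_rot=R0.as_quat())
def jpath(q0,q1,vj=.2,vl=.050,wa=9.):
    q0,q1=np.array(q0),np.array(q1); n=max(2,int(np.ceil(np.abs(q1-q0).max()/vj)))
    while True:
        po=[fk(q0+(q1-q0)*i/n,K)[:2] for i in range(n+1)]
        if all(np.linalg.norm(b[0]-a[0])<vl and (a[1].inv()*b[1]).magnitude()<wa*D for a,b in zip(po,po[1:])): break
        n+=1
    n+=(-n)%5
    po=[fk(q0+(q1-q0)*i/n,K)[:2] for i in range(1,n+1)]
    print('rows',n,'minz',round(min(p[0][2] for p in po),3),'xyz',[p[0].round(2).tolist() for p in po[::4]]); return po
E
python3 - <<'E'
from jp import *
q=telemetry.sense()['q']
R=pick(116.5,20); P=tcp_of_grasp([.4386,-.0408,.0285],R); x,c=ikn(P,R,q); print('pick',x.round(2),c); emit([(P+(1-f)*np.array([0,0,.04655]),R) for f in (.25,.5,.75,.9,1)],.5)
for t in(10,15,20,25,30):
    for caz in (116.5,):
        R=pick(caz,t);P=tcp_of_grasp([.4386,-.0408,.0285],R); r=ik(P,R,K);print(t,r and(round(r[0],2),r[1].round(2)))
# half-turn variants (cap on -x)
for t in(10,20,30):
    R=rot(296.5,t,1);P=tcp_of_grasp([.4386,-.0408,.0285],R); r=ik(P,R,K);print('alt',t,r and(round(r[0],2),r[1].round(2)))
for n,g,az in(('jar',[.4406,.151,.03],135.3),('round',[.4823+.010,.3468-.010,.03],136.2)):
  for alt in(0,1):
    for t in(15,30):
        R=pick(az,t) if not alt else rot(az+180,t,1);P=tcp_of_grasp(g,R); r=ik(P,R,K);print(n,alt,t,r and(round(r[0],2),r[1].round(2)))
E
```

```text
pick [-0.17  0.76  2.14 -1.43  0.28  0.77] 0.0001254782228691442
5.1 1 10.4 -0 -0 -0.2 0.5; 9 1 21.3 -0 -0 -0.2 0.5; 13 1 32.3 -0 -0 -0.2 0.5; 15.4 1 38.8 -0 -0 -0.2 0.5; 17 0.9 43.2 -0 -0 -0.2 0.5
10 (np.float64(0.23), array([-0.26,  0.74,  2.1 , -0.62,  0.23, -0.13]))
15 (np.float64(0.22), array([-0.22,  0.75,  2.13, -1.14,  0.22,  0.43]))
20 None
25 (np.float64(0.06), array([-0.12,  0.8 ,  2.17,  4.51,  0.37,  1.16]))
30 (np.float64(0.18), array([-0.07,  0.83,  2.19,  4.39,  0.47,  1.33]))
alt 10 None
alt 20 None
alt 30 (np.float64(0.18), array([-0.07,  0.83,  2.19,  4.39,  0.47, -1.81]))
jar 0 15 (np.float64(0.3), array([ 0.22,  0.75,  2.05, -0.84,  0.3 ,  0.24]))
jar 0 30 None
jar 1 15 None
jar 1 30 None
round 0 15 (np.float64(0.63), array([ 0.53,  0.81,  1.67, -0.44,  0.63,  0.08]))
round 0 30 (np.float64(0.57), array([ 0.64,  0.86,  1.68, -0.86,  0.71,  0.54]))
round 1 15 None
round 1 30 (np.float64(0.25), array([ 0.64,  0.86,  1.68, -0.86,  0.71, -2.6 ]))
```

Run:
```python
from jp import *
q=telemetry.sense()['q']
R=pick(116.5,12); g=[.4386,-.0408]
a=ikn(tcp_of_grasp([*g,.07],R),R,q); P=tcp_of_grasp([*g,.0285],R);b=ikn(P,R,a[0]); print(a,b,P)
st=emit(jpath(q,a[0]),.5); emit(jpath(a[0],b[0]),.5,st)
for t in(18,20,22,24):
    Rj=pick(135.3,t);r=ik(tcp_of_grasp([.4406,.151,.03],Rj),Rj,K);print(t,r and(round(r[0],2),r[1].round(2)))
```

```text
(array([-0.2457975 ,  0.63727465,  2.10313874, -0.55015647,  0.30680861,
       -0.19016522]), np.float64(1.2912356386132905e-27)) (array([-0.2457975 ,  0.74077919,  2.11499802, -0.8245094 ,  0.21675453,
        0.09345327]), np.float64(7.476900198309417e-19)) [ 0.44036263 -0.04433528  0.0099152 ]
rows 5 minz 0.051 xyz [[0.44, -0.05, 0.06], [0.44, -0.04, 0.05]]
0.9 -2.3 1.3 0.5 1.5 -0.1 0.5; 2 -3.3 2.4 0.8 3.1 -0.1 0.5; 3.3 -3.1 3.2 0.8 4.8 -0.2 0.5; 4.5 -1.7 3.7 0.5 6.4 -0.2 0.5; 5.5 1 4 -0 8 -0.2 0.5
rows 5 minz 0.01 xyz [[0.44, -0.05, 0.04], [0.44, -0.04, 0.01]]
0.4 -0.3 8.2 0.1 -0.2 0 0.5; 1.4 -0.4 16.4 0.2 -0.3 0 0.5; 3.1 -0.4 24.5 0.1 -0.3 0 0.5; 5.5 -0.2 32.6 0.1 -0.2 0 0.5; 8.6 0 40.6 0 0 -0 0.5
18 (np.float64(0.31), array([ 0.25,  0.76,  2.06, -1.05,  0.31,  0.47]))
20 (np.float64(0.26), array([ 0.27,  0.76,  2.07, -1.17,  0.33,  0.61]))
22 (np.float64(0.15), array([ 0.29,  0.77,  2.07, -1.28,  0.35,  0.73]))
24 (np.float64(0.05), array([ 0.31,  0.78,  2.08, -1.38,  0.38,  0.84]))
```

>>> {"fn": "move_arm", "kwargs": {
  "commands": "1 -2 1 0.5 1.5 0 0.5; 2 -3 2.5 0.8 3 0 0.5; 3.5 -3 3 0.8 5 -0.2 0.5; 4.5 -1.5 3.5 0.5 6.5 -0.2 0.5; 5.5 1 4 0 8 -0.2 0.5"
}}

```text
t: 2.6
tcp_pos: [0.4402, -0.0445, 0.0519]
tool_rot: [0.524, 0.845, -0.055, 0.088]
force: [-0.0, -0.3, 0.2]
finger_gap: 0.748
gripper_force: 0.0
```

>>> {"fn": "move_arm", "kwargs": {
  "commands": "0.5 0 8 0 0 0 0.5; 1.5 0 16.5 0 0 0 0.5; 3 0 24.5 0 0 0 0.5; 5.5 0 32.5 0 0 0 0.5; 8.5 0 40.5 0 0 0 0.5"
}}

```text
t: 3.22
tcp_pos: [0.4399, -0.0444, 0.0098]
tool_rot: [0.524, 0.845, -0.055, 0.088]
force: [-0.2, 0.4, 0.1]
finger_gap: 0.754
gripper_force: 0.0
```

>>> {"fn": "move_arm", "kwargs": {
  "commands": "0 0 0 0 0 0 -1; 0 0 0 0 0 0 -1; 0 0 0 0 0 0 -1; 0 0 0 0 0 0 -1; 0 0 0 0 0 0 -1",
  "grip_force": 60
}}

```text
t: 3.85
tcp_pos: [0.4402, -0.0447, 0.0108]
tool_rot: [0.524, 0.845, -0.055, 0.089]
force: [0.0, -0.7, -2.4]
finger_gap: 0.461
gripper_force: 60.7
```

```bash
cat > tr.py <<'E'
from jp import *
bays={'L':np.array([.4587,-.2661]),'M':np.array([.5043,-.3270]),'R':np.array([.5499,-.3878])}
def intool(s,X): return Ro.from_quat(s['tool_rot']).inv().apply(np.array(X)-s['tcp_pos'])
def plan(base,az_c,h_obj,bay,paz,tilt,clear=.05,lift=.10,rad=.02,q0=None,rate=1,off=(0,0)):
    """base: world base-centre of lying object as gripped now"""
    s=telemetry.sense(); q=s['q'] ; c=np.array([np.cos(az_c*D),np.sin(az_c*D),0])
    b=intool(s,base); t=intool(s,np.array(base)+c*h_obj); np.save('held.npy',[b,t])
    P0=np.array(s['tcp_pos']);R0=Ro.from_quat(s['tool_rot'])
    q1,c1=ikn(P0+[0,0,lift],R0,q)
    R=place(paz,tilt); tgt=np.r_[bays[bay]+off,.003+clear]
    P=tgt-R.apply(b); r=[ikn(P,R,x) for x in (q1,[-1.2,1.,1.8,1.2,1.2,-1.2])]; print('IK',[(x.round(2),k) for x,k in r]); q2=min(r,key=lambda v:v[1])[0]
    print('q1',q1.round(2),c1,'cap up check',R.apply((t-b)/np.linalg.norm(t-b)).round(3))
    A=jpath(q,q1); B=jpath(q1,q2)
    for Pp,Rr in A+B: pass
    print('low pt',[round(float(min(Pp[2]+Rr.apply(v)[2] for v in (b,t)))-rad,3) for Pp,Rr in B])
    st=emit(A,-1); emit(B,-1,st); np.save('q2.npy',q2)
E
python3 - <<'E'
from tr import *
log()
c=np.array([np.cos(116.5*D),np.sin(116.5*D)])
xy=np.array([.4341,-.0318])-c*.0585
plan([*xy,.023],116.5,.118,'L',37,12)
E
```

```text
IK [(array([-1.3 ,  1.05,  1.88,  1.16,  1.44, -1.37]), np.float64(5.2587998064135047e-20)), (array([-1.3 ,  1.05,  1.88,  1.16,  1.44, -1.37]), np.float64(1.324779747876283e-19))]
q1 [-0.25  0.5   2.07 -0.36  0.47 -0.4 ] 4.00036290362132e-21 cap up check [-0.001  0.001  1.   ]
rows 5 minz 0.031 xyz [[0.44, -0.05, 0.03], [0.44, -0.04, 0.11]]
rows 20 minz 0.045 xyz [[0.42, -0.06, 0.1], [0.37, -0.08, 0.06], [0.36, -0.07, 0.05], [0.4, -0.09, 0.05], [0.45, -0.16, 0.08]]
low pt [0.087, 0.072, 0.058, 0.046, 0.035, 0.026, 0.018, 0.012, 0.007, 0.004, 0.002, 0.002, 0.003, 0.005, 0.008, 0.012, 0.017, 0.022, 0.027, 0.033]
-10.5 -0.7 -18.9 0.4 -1 0.1 -1; -17.6 -1.4 -38.2 0.7 -1.5 0.2 -1; -21.6 -1.7 -57.8 0.8 -1.4 0.3 -1; -22.6 -1.4 -77.7 0.6 -0.9 0.2 -1; -20.8 -0 -97.8 -0 -0 0 -1
-1.8 -19.6 13.9 3 3.7 3.9 -1; -1 -37.1 25.8 5.6 7.8 7.7 -1; 1.9 -52.1 35.9 7.8 12.2 11.5 -1; 6.1 -64.2 44.2 9.4 16.8 15.3 -1; 10.9 -73.3 50.8 10.5 21.7 19 -1
0.4 -5.7 7 0.7 5.2 3.4 -1; 1.6 -8.7 12.1 0.9 10.5 6.7 -1; 2.8 -8.9 15 0.5 16 9.8 -1; 3.4 -6.4 15.7 -0.5 21.6 12.8 -1; 2.5 -1.4 14.4 -2.1 27.1 15.7 -1
0.8 7.5 -3.7 -2 5.7 2.4 -1; 0.5 17.3 -10.1 -4.6 11.4 4.6 -1; -1.4 28.8 -19.4 -7.8 17 6.6 -1; -5.6 41.7 -31.6 -11.5 22.4 8.3 -1; -12.6 55.4 -46.7 -15.8 27.6 9.9 -1
1 19.2 -15.5 -4.6 5.2 1 -1; -0.1 39.1 -34.8 -9.7 10.2 1.6 -1; -3.4 58.9 -58 -15.3 14.8 2 -1; -9.4 77.9 -85 -21.3 19.2 2.1 -1; -18.3 95.3 -115.6 -27.7 23.1 1.9 -1
```

```bash
python3 - <<'E'
s=open('jp.py').read()
s=s.replace("def jpath(q0,q1,vj=.2,vl=.050,wa=9.):","def jpath(q0,q1,vj=.2,vl=.055,wa=10.,bump=0):").replace("q0+(q1-q0)*i/n,K","q0+(q1-q0)*i/n-np.array([0,bump*np.sin(np.pi*i/n),0,0,0,0]),K")
open('jp.py','w').write(s)
s=open('tr.py').read()
s=s.replace("off=(0,0)):","off=(0,0),bump=.3):").replace("jpath(q1,q2)","jpath(q1,q2,bump=bump)")
open('tr.py','w').write(s)
E
python3 - <<'E'
from tr import *
c=np.array([np.cos(116.5*D),np.sin(116.5*D)])
xy=np.array([.4341,-.0318])-c*.0585
plan([*xy,.023],116.5,.118,'L',37,12,clear=.04)
E
```

```text
IK [(array([-1.3 ,  1.07,  1.87,  1.17,  1.44, -1.39]), np.float64(1.0134048351206392e-19)), (array([-1.3 ,  1.07,  1.87,  1.17,  1.44, -1.39]), np.float64(5.941857962973219e-20))]
q1 [-0.25  0.5   2.07 -0.36  0.47 -0.4 ] 4.0056506428003235e-21 cap up check [-0.001  0.001  1.   ]
rows 5 minz 0.031 xyz [[0.44, -0.05, 0.03], [0.44, -0.04, 0.11]]
rows 20 minz 0.087 xyz [[0.43, -0.06, 0.12], [0.41, -0.1, 0.14], [0.41, -0.11, 0.15], [0.43, -0.13, 0.14], [0.46, -0.18, 0.12]]
low pt [0.108, 0.112, 0.116, 0.119, 0.12, 0.121, 0.12, 0.118, 0.115, 0.11, 0.105, 0.099, 0.092, 0.085, 0.076, 0.067, 0.058, 0.047, 0.036, 0.023]
-10.5 -0.7 -18.9 0.4 -1 0.1 -1; -17.6 -1.4 -38.2 0.7 -1.5 0.2 -1; -21.6 -1.7 -57.8 0.8 -1.4 0.3 -1; -22.6 -1.4 -77.7 0.6 -0.9 0.2 -1; -20.8 -0 -97.8 -0 -0 0 -1
-11.2 -13.8 -4.2 1.1 2 4.2 -1; -20.1 -26 -8.7 1.8 4.3 8.3 -1; -27 -36.6 -13.2 2.2 6.9 12.2 -1; -32.2 -45.2 -17.3 2.3 9.8 16 -1; -36.2 -51.8 -20.8 2 13 19.7 -1
-3.8 -3.5 -3.4 -0.3 3.6 3.4 -1; -6.9 -5.2 -5.7 -0.9 7.6 6.6 -1; -9.6 -5.2 -7.1 -1.7 11.8 9.7 -1; -12.4 -3.4 -7.6 -2.7 16.4 12.7 -1; -15.9 0 -7.1 -4.1 21.1 15.6 -1
-3.4 5.9 0.2 -1.5 5.1 2.8 -1; -8.3 13.2 0.7 -3.3 10.4 5.6 -1; -15.2 21.8 1.3 -5.5 15.9 8.4 -1; -24.4 31.3 1.8 -8 21.5 11.2 -1; -36.5 41.5 2.2 -11.1 27.2 14 -1
-11.3 13.9 -3.9 -3.5 5.8 2.6 -1; -25.6 28.3 -9.4 -7.5 11.4 5.2 -1; -43.2 42.6 -16.9 -12.1 16.9 7.8 -1; -64.1 56.3 -26.2 -17.3 22.2 10.2 -1; -88.6 68.6 -37.5 -23 27 12.5 -1
```

>>> {"fn": "move_arm", "kwargs": {
  "commands": "-8 -0.5 -19 0 -0.5 0 -1; -15 -1 -38 0.5 -1 0 -1; -20 -1.5 -58 0.5 -1 0 -1; -22 -1.5 -78 0.5 -0.5 0 -1; -21 0 -98 0 0 0 -1"
}}

```text
t: 4.47
tcp_pos: [0.44, -0.0447, 0.1116]
tool_rot: [0.524, 0.845, -0.055, 0.088]
force: [0.1, -0.2, -1.3]
finger_gap: 0.459
gripper_force: 60.7
```

>>> {"fn": "move_arm", "kwargs": {
  "commands": "-11 -14 -4 1 2 4 -1; -20 -26 -8.5 2 4.5 8.5 -1; -27 -36.5 -13 2 7 12 -1; -32 -45 -17.5 2 10 16 -1; -36 -52 -21 2 13 19.5 -1"
}}

```text
t: 5.1
tcp_pos: [0.4068, -0.0956, 0.1392]
tool_rot: [0.664, 0.747, 0.006, -0.009]
force: [0.8, -0.2, -2.6]
finger_gap: 0.461
gripper_force: 60.8
```

>>> {"fn": "move_arm", "kwargs": {
  "commands": "-4 -3.5 -3.5 -0.5 3.5 3.5 -1; -7 -5 -5.5 -1 7.5 6.5 -1; -9.5 -5 -7 -1.5 12 9.5 -1; -12.5 -3.5 -7.5 -2.5 16.5 12.5 -1; -16 0 -7 -4 21 15.5 -1"
}}

```text
t: 5.72
tcp_pos: [0.4093, -0.1118, 0.1458]
tool_rot: [0.746, 0.637, 0.152, -0.122]
force: [-0.2, -0.1, -2.0]
finger_gap: 0.459
gripper_force: 60.8
```

>>> {"fn": "move_arm", "kwargs": {
  "commands": "-3.5 6 0 -1.5 5 3 -1; -8 13 0.5 -3.5 10.5 5.5 -1; -15 22 1.5 -5.5 16 8.5 -1; -24.5 31.5 2 -8 21.5 11 -1; -36.5 41.5 2 -11 27 14 -1"
}}

```text
t: 6.35
tcp_pos: [0.4456, -0.1517, 0.13]
tool_rot: [0.77, 0.479, 0.365, -0.212]
force: [0.4, 0.5, -1.3]
finger_gap: 0.462
gripper_force: 60.9
```

>>> {"fn": "move_arm", "kwargs": {
  "commands": "-11 14 -4 -3.5 6 2.5 -1; -25.5 28 -9.5 -7.5 11.5 5 -1; -43 42.5 -17 -12 17 8 -1; -64 56.5 -26 -17.5 22 10 -1; -88.5 68.5 -37.5 -23 27 12.5 -1"
}}

```text
t: 6.98
tcp_pos: [0.4688, -0.26, 0.0873]
tool_rot: [0.738, 0.25, 0.595, -0.198]
force: [1.0, -0.3, -1.9]
finger_gap: 0.462
gripper_force: 61.0
```

```bash
cat > desc.py <<'E'
from tr import *
def desc(bay,paz,tilt,z,grip=-1,off=(0,0),nrow=5):
    s=log(); b=np.load('held.npy')[0]; R=place(paz,tilt); P=np.r_[bays[bay]+off,.003+z]-R.apply(b); R0=Ro.from_quat(s['tool_rot']);P0=np.array(s['tcp_pos'])
    rv=(R0.inv()*R).as_rotvec(); print('base now',(P0+R0.apply(b)).round(4),'force',s['force'].round(1))
    return emit([(P0+(P-P0)*f,R0*Ro.from_rotvec(rv*min(1,f*1.5))) for f in np.linspace(1/nrow,1,nrow)],grip)
E
python3 - <<'E'
from desc import *
desc('L',37,12,.004)
a=snap('scene');b=snap('top')
r=lambda i:cv2.resize(i[:,:,::-1],None,fx=4,fy=4,interpolation=cv2.INTER_CUBIC)
cv2.imwrite('pics/d1.png',np.hstack([r(a['image'][180:280,320:420]),r(b['image'][180:280,360:460])]))
E
```

```text
base now [ 0.4592 -0.268   0.0431] force [ 1.  -0.3 -1.9]
-7 -0.4 1.6 -0 0.1 0.1 -1; -14 -0.7 3.3 -0.1 0.2 0.2 -1; -21.1 -1.1 4.9 -0.1 0.3 0.3 -1; -28.1 -1.4 6.6 -0.2 0.4 0.3 -1; -35.1 -1.8 8.2 -0.2 0.4 0.3 -1
```

View pics/d1.png

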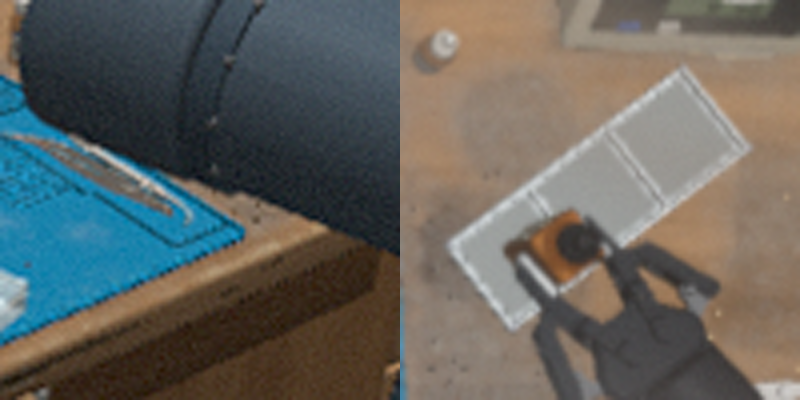

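The crop's right half, from the top camera, shows the square bottle upright and aligned over the left bay, with its cap at about (403,240) in full-frame pixels, shifted to the right by perspective. The arm still hides the tidy in the scene view, so I'll find the floor by contact.

>>> {"fn": "move_arm", "kwargs": {
  "commands": "-7 0 1.5 0 0 0 -1; -14 -1 3.5 0 0 0 -1; -21 -1 5 0 0 0 -1; -28 -1.5 6.5 0 0.4 0.3 -1; -35 -2 8 0 0.4 0.3 -1"
}}

```text
t: 7.7
tcp_pos: [0.4681, -0.2566, 0.0521]
tool_rot: [0.736, 0.249, 0.596, -0.202]
force: [0.2, 0.2, -2.9]
finger_gap: 0.458
gripper_force: 61.1
```

>>> {"fn": "move_arm", "kwargs": {
  "commands": "-1 0 0.2 0 0 0 -1; -2 0 0.4 0 0 0 -1; -3 0 0.6 0 0 0 -1; -3 0 0.6 0 0 0 -1; -3 0 0.6 0 0 0 -1"
}}

```text
t: 8.32
tcp_pos: [0.4679, -0.2569, 0.0496]
tool_rot: [0.736, 0.248, 0.596, -0.202]
force: [0.3, 1.0, -2.2]
finger_gap: 0.461
gripper_force: 61.1
```

No contact yet (weight still −2 N). Step further.

>>> {"fn": "move_arm", "kwargs": {
  "commands": "-1 0 0.2 0 0 0 -1; -1 0 0.2 0 0 0 -1; -2 0 0.4 0 0 0 -1; -2 0 0.4 0 0 0 -1; -2 0 0.4 0 0 0 -1"
}}

```text
t: 8.95
tcp_pos: [0.4679, -0.2568, 0.0474]
tool_rot: [0.736, 0.248, 0.596, -0.202]
force: [0.5, 0.4, -2.3]
finger_gap: 0.461
gripper_force: 61.1
```

>>> {"fn": "move_arm", "kwargs": {
  "commands": "-1 0 0.2 0 0 0 -1; -1 0 0.2 0 0 0 -1; -1.5 0 0.3 0 0 0 -1; -1.5 0 0.3 0 0 0 -1; -1.5 0 0.3 0 0 0 -1"
}}

```text
t: 9.57
tcp_pos: [0.4679, -0.2569, 0.047]
tool_rot: [0.735, 0.248, 0.597, -0.202]
force: [-2.9, -2.0, 5.6]
finger_gap: 0.462
gripper_force: 61.5
```

>>> {"fn": "move_arm", "kwargs": {
  "commands": "0 0 0 0 0 0 0.25; 0 0 0 0 0 0 0.25; 0 0 0 0 0 0 0.25; 0 0 -10 0 0 0 0.25; 0 0 -30 0 0 0 0.3"
}}

```text
t: 10.2
tcp_pos: [0.4442, -0.2744, 0.0521]
tool_rot: [0.736, 0.249, 0.596, -0.203]
force: [0.2, 0.1, 0.4]
finger_gap: 0.649
gripper_force: 0.0
```

>>> {"fn": "move_arm", "kwargs": {
  "commands": "0 0 -30 0 0 0 0.4; 0 0 -60 0 0 0 0.4; 10 0 -90 0 0 0 0.4; 50 0 -100 0 0 0 0.4; 100 0 -110 0 0 0 0.4"
}}

```text
t: 10.82
tcp_pos: [0.3746, -0.3285, 0.1733]
tool_rot: [0.736, 0.247, 0.596, -0.202]
force: [-0.4, -0.8, -0.6]
finger_gap: 0.701
gripper_force: 0.0
```

Run:
```python
from tr import *
s=log(); q=s['q']; print(q.round(2),s['tcp_pos'])
b=snap('top'); cv2.imwrite('pics/p1.png',cv2.resize(b['image'][170:310,150:480,::-1],None,fx=2.4,fy=2.4))
# approach the round bottle
c=np.array([np.cos(136.2*D),np.sin(136.2*D)]); base=np.array([.4823,.3468])-c*.043; g=base+c*.029
print('base',base,'g',g)
R=pick(136.2,30)
r=ik(tcp_of_grasp([*g,.030],R),R,K);print(r)
q2=r[1]; q1,e=ikn(tcp_of_grasp([*g,.11],R),R,q2); q2,e2=ikn(tcp_of_grasp([*g,.030],R),R,q1);print(q1.round(2),e,q2.round(2),e2,tcp_of_grasp([*g,.030],R))
st=emit(jpath(q,q1,bump=.3),.5); print(); emit(jpath(q1,q2),.5,st)
```

```text
[-1.51  0.9   1.83  0.95  1.6  -1.23] [ 0.37460226 -0.32854359  0.17329698]
base [0.51333569 0.31703784] g [0.49240464 0.33711   ]
(np.float64(0.5696255723585583), array([ 0.64395141,  0.85999357,  1.67870775, -0.86037443,  0.70873997,
        0.5360937 ]))
[ 0.64  0.72  1.67 -0.75  0.81  0.38] 2.108970509424284e-18 [ 0.64  0.86  1.68 -0.86  0.71  0.54] 6.410752727915647e-30 [0.49926137 0.33053464 0.01354552]
rows 25 minz 0.094 xyz [[0.39, -0.29, 0.17], [0.41, -0.18, 0.17], [0.42, -0.1, 0.17], [0.45, -0.04, 0.17], [0.49, 0.04, 0.16], [0.52, 0.16, 0.14], [0.5, 0.33, 0.09]]
0.3 -18.9 32.3 7.1 -5 0.5 0.5; 5.6 -38.4 59.8 13.7 -10.2 0.3 0.5; 10 -57.9 83.5 19.8 -15.7 -0.3 0.5; 13.6 -76.7 103.7 25.2 -21.4 -1.4 0.5; 16.7 -94.3 121 30 -27.2 -3 0.5
11.5 -6.8 17.7 4.1 -6.2 -1.3 0.5; 21.8 -12.9 33.5 7.5 -12.4 -2.9 0.5; 31.4 -18 47.8 10.3 -18.7 -4.7 0.5; 40.5 -21.9 60.9 12.6 -24.8 -6.8 0.5; 49.6 -24.5 73.5 14.3 -30.8 -9.1 0.5
14.2 2.9 5.9 1.1 -6 -2.2 0.5; 28.8 7.1 11.8 1.7 -11.8 -4.5 0.5; 44.2 12.5 18.1 1.9 -17.4 -7 0.5; 60.8 18.8 25.2 1.7 -22.7 -9.7 0.5; 78.8 25.9 33.6 1.1 -27.8 -12.6 0.5
20 12.1 -0.1 -1.1 -4.9 -2.9 0.5; 42.5 24.6 0.7 -2.5 -9.5 -5.9 0.5; 68 37.2 2.5 -4.3 -13.8 -9.1 0.5; 96.6 49.3 5.6 -6.3 -17.8 -12.4 0.5; 128.4 60.3 10.2 -8.6 -21.5 -16 0.5
31.5 18.7 -4.4 -2.8 -3.4 -3.5 0.5; 67.1 35.9 -8.7 -5.8 -6.4 -7.2 0.5; 106.8 50.8 -13.1 -9.1 -9.1 -11 0.5; 150.4 62.9 -17.3 -12.6 -11.4 -15 0.5; 197.7 71.3 -21.6 -16.4 -13.2 -19.1 0.5

rows 5 minz 0.014 xyz [[0.5, 0.33, 0.08], [0.5, 0.33, 0.01]]
7.3 0.9 14 0 -0.1 0 0.5; 14.9 1.3 27.9 0 -0.2 0.1 0.5; 22.9 1.3 41.8 -0 -0.2 0.1 0.5; 31.3 0.9 55.6 -0 -0.1 0 0.5; 40 0 69.3 0 -0 -0 0.5
```

View pics/p1.png

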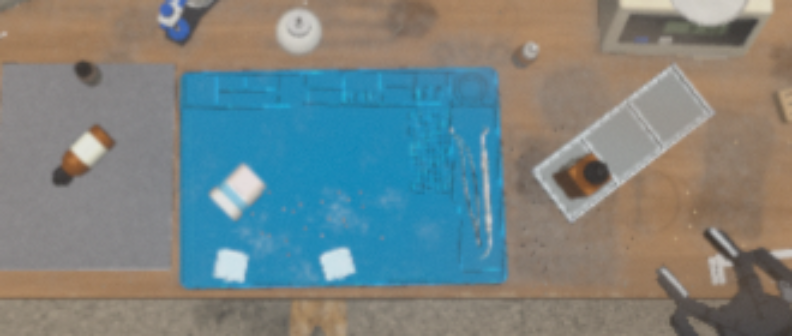

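The top view shows the square bottle standing in the left bay and the round bottle and jar undisturbed. Next is the round bottle.

>>> {"fn": "move_arm", "kwargs": {
  "commands": "0 -19 32 7 -5 0.5 0.5; 5.5 -38.5 60 13.5 -10 0.5 0.5; 10 -58 83.5 20 -15.5 -0.5 0.5; 13.5 -76.5 103.5 25 -21.5 -1.5 0.5; 16.5 -94.5 121 30 -27 -3 0.5"
}}

```text
t: 11.5
tcp_pos: [0.4149, -0.1782, 0.164]
tool_rot: [0.77, 0.453, 0.329, -0.306]
force: [0.7, 0.7, 0.3]
finger_gap: 0.747
gripper_force: 0.0
```

>>> {"fn": "move_arm", "kwargs": {
  "commands": "11.5 -7 17.5 4 -6 -1.5 0.5; 22 -13 33.5 7.5 -12.5 -3 0.5; 31.5 -18 48 10.5 -18.5 -4.5 0.5; 40.5 -22 61 12.5 -25 -7 0.5; 49.5 -24.5 73.5 14.5 -31 -9 0.5"
}}

```text
t: 12.12
tcp_pos: [0.4285, -0.0875, 0.1636]
tool_rot: [0.749, 0.613, 0.076, -0.241]
force: [0.1, 0.3, 0.7]
finger_gap: 0.746
gripper_force: 0.0
```

>>> {"fn": "move_arm", "kwargs": {
  "commands": "14 3 6 1 -6 -2 0.5; 29 7 12 1.5 -12 -4.5 0.5; 44 12.5 18 2 -17.5 -7 0.5; 61 19 25 1.5 -22.5 -9.5 0.5; 79 26 33.5 1 -28 -12.5 0.5"
}}

```text
t: 12.75
tcp_pos: [0.4666, -0.0064, 0.16]
tool_rot: [0.673, 0.731, -0.086, -0.082]
force: [0.1, -0.0, -0.6]
finger_gap: 0.751
gripper_force: 0.0
```

>>> {"fn": "move_arm", "kwargs": {
  "commands": "20 12 0 -1 -5 -3 0.5; 42.5 24.5 0.5 -2.5 -9.5 -6 0.5; 68 37 2.5 -4.5 -14 -9 0.5; 96.5 49.5 5.5 -6.5 -18 -12.5 0.5; 128.5 60.5 10 -8.5 -21.5 -16 0.5"
}}

```text
t: 13.38
tcp_pos: [0.5125, 0.1269, 0.1367]
tool_rot: [0.541, 0.823, -0.143, 0.094]
force: [1.2, -0.8, 0.2]
finger_gap: 0.751
gripper_force: 0.0
```

>>> {"fn": "move_arm", "kwargs": {
  "commands": "31.5 18.5 -4.5 -3 -3.5 -3.5 0.5; 67 36 -8.5 -6 -6.5 -7 0.5; 107 51 -13 -9 -9 -11 0.5; 150.5 63 -17.5 -12.5 -11.5 -15 0.5; 197.5 71.5 -21.5 -16.5 -13 -19 0.5"
}}

```text
t: 14.0
tcp_pos: [0.5, 0.3324, 0.0864]
tool_rot: [0.36, 0.897, -0.096, 0.237]
force: [-0.5, -0.0, 0.5]
finger_gap: 0.752
gripper_force: 0.0
```

Run:
```python
from tr import *
s=log(); q=s['q']; print(s['tcp_pos'],s['force'].round(1),'fit err',fit()[3])
c=np.array([np.cos(136.2*D),np.sin(136.2*D)]); g=np.array([.4823,.3468])-c*.014
R=pick(136.2,30); st=None
for z,n in((.06,5),(.0275,5)): st=go(tcp_of_grasp([*g,z],R),R,.4,st=st)
```

```text
[0.50004018 0.33237334 0.08642501] [-0.5 -0.   0.5] fit err 8.809084743599538e-08
rows needed 1.0 shift [20.6 -1.8 37.6] turn [-0.1 -0.4  0.1]
4.1 -0.4 7.5 -0 -0.1 0 0.4; 8.2 -0.7 15 -0 -0.1 0 0.4; 12.4 -1.1 22.6 -0.1 -0.2 0 0.4; 16.5 -1.4 30.1 -0.1 -0.3 0.1 0.4; 20.6 -1.8 37.6 -0.1 -0.4 0.1 0.4
rows needed 1.0 shift [16.2  0.  28.1] turn [-0.  0.  0.]
3.2 0 5.6 -0 0 0 0.4; 6.5 0 11.3 -0 0 0 0.4; 9.7 0 16.9 -0 0 0 0.4; 13 0 22.5 -0 0 0 0.4; 16.2 0 28.1 -0 0 0 0.4
```

>>> {"fn": "move_arm", "kwargs": {
  "commands": "8 -1.5 15 0 0 0 0.4; 16.5 -2 30 0 -0.2 0 0.4; 25 -2 45 0 -0.4 0 0.4; 31 -2 56 0 -0.4 0 0.4; 37 -2 65.5 0 -0.4 0 0.4"
}}

```text
t: 14.62
tcp_pos: [0.4989, 0.3286, 0.0109]
tool_rot: [0.362, 0.896, -0.099, 0.239]
force: [0.1, -0.8, 0.3]
finger_gap: 0.702
gripper_force: 0.0
```

>>> {"fn": "move_arm", "kwargs": {
  "commands": "0 0 0 0 0 0 -1; 0 0 0 0 0 0 -1; 0 0 0 0 0 0 -1; 0 0 0 0 0 0 -1; 0 0 0 0 0 0 -1",
  "grip_force": 50
}}

```text
t: 15.25
tcp_pos: [0.4985, 0.3297, 0.0118]
tool_rot: [0.361, 0.896, -0.098, 0.239]
force: [0.1, -0.1, -1.4]
finger_gap: 0.403
gripper_force: 49.8
```

Run:
```python
from tr import *
s=log(); print(s['tcp_pos'],s['force'].round(1),s['finger_gap']*85)
c=np.array([np.cos(136.2*D),np.sin(136.2*D)]); base=np.array([.4823,.3468])-c*.043
plan([*base,.021],136.2,.088,'M',37,30,clear=.04,bump=.35,lift=.12)
```

```text
[0.49845287 0.32970383 0.01181179] [ 0.1 -0.1 -1.4] 34.27483485127984
IK [(array([-1.2 ,  0.96,  1.72,  1.09,  1.22, -1.09]), np.float64(9.058268431835352e-19)), (array([-1.2 ,  0.96,  1.72,  1.09,  1.22, -1.09]), np.float64(5.439357719614205e-28))]
q1 [ 0.64  0.66  1.65 -0.7   0.87  0.31] 3.884388123311443e-28 cap up check [-0.001  0.002  1.   ]
rows 5 minz 0.036 xyz [[0.5, 0.33, 0.04], [0.5, 0.33, 0.13]]
rows 20 minz 0.063 xyz [[0.51, 0.29, 0.15], [0.53, 0.15, 0.19], [0.54, 0.04, 0.2], [0.55, -0.07, 0.18], [0.54, -0.2, 0.12]]
low pt [0.134, 0.146, 0.157, 0.167, 0.174, 0.179, 0.182, 0.182, 0.179, 0.175, 0.167, 0.158, 0.146, 0.132, 0.117, 0.1, 0.082, 0.063, 0.043, 0.023]
-13.6 2 -20.4 -0 -0.3 0.1 -1; -26.4 2.9 -41.1 -0 -0.4 0.1 -1; -38.4 2.7 -61.9 0 -0.4 0.1 -1; -49.6 1.7 -82.9 0 -0.3 0.1 -1; -59.9 -0.3 -104 -0 0 0 -1
-38.9 -20.3 6.2 2.7 3.2 4.9 -1; -74.1 -41.5 11 4.9 6.7 9.7 -1; -105.8 -63.1 15.1 6.7 10.2 14.4 -1; -133.9 -84.5 19 7.9 13.9 19.1 -1; -158.8 -105.5 23.3 8.8 17.7 23.6 -1
-29 -9 -0.6 0.6 4.1 4.2 -1; -55.8 -17.9 0.7 0.9 8.3 8.4 -1; -81 -26.3 4.2 0.9 12.7 12.4 -1; -105.1 -34.3 10 0.6 17.1 16.4 -1; -128.7 -41.8 18.3 -0 21.7 20.5 -1
-26.8 1.8 1 -0.9 4.8 3.9 -1; -54.8 3.6 4.1 -2.1 9.8 7.9 -1; -84.4 5.2 9 -3.8 14.8 12 -1; -116.1 6.2 15.5 -5.9 19.9 16.2 -1; -150 6 23.5 -8.6 24.9 20.6 -1
-35.2 11.1 -6.2 -3.3 5.2 4.3 -1; -73.6 20.8 -13 -7.2 10.3 8.6 -1; -115.2 28.4 -20.6 -11.9 15.2 12.9 -1; -159.9 33.3 -29.2 -17.2 19.7 17.3 -1; -207.5 34.7 -38.9 -23.2 23.8 21.7 -1
```

Run:
```python
from tr import *
c=np.array([np.cos(136.2*D),np.sin(136.2*D)]); base=np.array([.4823,.3468])-c*.043
plan([*base,.021],136.2,.088,'M',37,30,clear=.13,bump=.22,lift=.12)
```

```text
IK [(array([-1.2 ,  0.79,  1.73,  1.05,  1.29, -0.95]), np.float64(2.2673287180223026e-20)), (array([-1.2 ,  0.79,  1.73,  1.05,  1.29, -0.95]), np.float64(3.431350209715355e-19))]
q1 [ 0.64  0.66  1.65 -0.7   0.87  0.31] 3.7904670199372393e-28 cap up check [-0.001  0.002  1.   ]
rows 5 minz 0.036 xyz [[0.5, 0.33, 0.04], [0.5, 0.33, 0.13]]
rows 20 minz 0.139 xyz [[0.51, 0.29, 0.14], [0.52, 0.14, 0.16], [0.52, 0.04, 0.17], [0.53, -0.06, 0.17], [0.53, -0.19, 0.16]]
low pt [0.127, 0.133, 0.138, 0.143, 0.146, 0.149, 0.15, 0.151, 0.151, 0.149, 0.147, 0.144, 0.141, 0.138, 0.134, 0.13, 0.125, 0.121, 0.117, 0.113]
-13.6 2 -20.4 -0 -0.3 0.1 -1; -26.4 2.9 -41.1 -0 -0.4 0.1 -1; -38.4 2.7 -61.9 0 -0.4 0.1 -1; -49.6 1.7 -82.9 0 -0.3 0.1 -1; -59.9 -0.3 -104 -0 0 0 -1
-35.6 -23.1 12.2 3.5 3.2 4.8 -1; -67.3 -46.8 22.4 6.6 6.7 9.7 -1; -95.3 -70.7 31.1 9.2 10.5 14.5 -1; -120 -94 38.6 11.3 14.4 19.3 -1; -141.8 -116.5 45.4 12.9 18.5 24.1 -1
-27.6 -10.2 2.3 1.3 4.5 4.4 -1; -53 -19.9 5.1 2.2 9.1 8.8 -1; -76.7 -28.8 8.4 2.6 13.9 13.1 -1; -99.5 -36.9 12.4 2.6 18.8 17.3 -1; -121.8 -44.1 17.2 2.1 23.8 21.5 -1
-23.6 2.4 -4.2 -0.8 5.3 3.9 -1; -48.1 5.6 -8 -2.2 10.6 7.8 -1; -74 9.4 -11.5 -4 16 11.7 -1; -102 13.3 -14.9 -6.5 21.4 15.6 -1; -132.6 17 -18.4 -9.5 26.7 19.5 -1
-25.6 14.9 -16.4 -3.6 5.4 3.5 -1; -54.4 29.4 -34.7 -7.8 10.8 7 -1; -86.7 42.8 -55.2 -12.7 15.8 10.3 -1; -122.7 54.2 -78.1 -18.3 20.6 13.5 -1; -162.7 62.6 -103.5 -24.6 25 16.6 -1
```

>>> {"fn": "move_arm", "kwargs": {
  "commands": "-13 2 -20.5 0 0 0 -1; -26 3 -41 0 -0.4 0 -1; -38 2.5 -62 0 -0.4 0 -1; -49 1.5 -83 0 -0.3 0 -1; -60 0 -104 0 0 0 -1"
}}

```text
t: 15.88
tcp_pos: [0.4984, 0.3297, 0.1324]
tool_rot: [0.361, 0.896, -0.098, 0.239]
force: [0.5, 0.0, -0.9]
finger_gap: 0.404
gripper_force: 50.0
```

>>> {"fn": "move_arm", "kwargs": {
  "commands": "-35.5 -23 12 3.5 3 5 -1; -67.5 -47 22.5 6.5 6.5 9.5 -1; -95.5 -70.5 31 9 10.5 14.5 -1; -120 -94 38.5 11.5 14.5 19.5 -1; -142 -116.5 45.5 13 18.5 24 -1"
}}

```text
t: 16.5
tcp_pos: [0.5231, 0.1438, 0.164]
tool_rot: [0.575, 0.811, -0.087, 0.066]
force: [0.7, -0.5, -1.8]
finger_gap: 0.402
gripper_force: 50.0
```

>>> {"fn": "move_arm", "kwargs": {
  "commands": "-27.5 -10 2.5 1.5 4.5 4.5 -1; -53 -20 5 2 9 9 -1; -76.5 -29 8.5 2.5 14 13 -1; -99.5 -37 12.5 2.5 19 17.5 -1; -122 -44 17 2 24 21.5 -1"
}}

```text
t: 17.12
tcp_pos: [0.5222, 0.0137, 0.1757]
tool_rot: [0.721, 0.685, 0.034, -0.098]
force: [0.2, -1.1, -1.3]
finger_gap: 0.404
gripper_force: 50.0
```

>>> {"fn": "move_arm", "kwargs": {
  "commands": "-23.5 2.5 -4 -1 5.5 4 -1; -48 5.5 -8 -2 10.5 8 -1; -74 9.5 -11.5 -4 16 11.5 -1; -102 13.5 -15 -6.5 21.5 15.5 -1; -132.5 17 -18.5 -9.5 26.5 19.5 -1"
}}

```text
t: 17.75
tcp_pos: [0.5332, -0.121, 0.1678]
tool_rot: [0.804, 0.509, 0.237, -0.196]
force: [0.5, -0.2, -1.7]
finger_gap: 0.402
gripper_force: 50.0
```

>>> {"fn": "move_arm", "kwargs": {
  "commands": "-25.5 15 -16.5 -3.5 5.5 3.5 -1; -54.5 29.5 -34.5 -8 11 7 -1; -86.5 43 -55 -12.5 16 10.5 -1; -122.5 54 -78 -18.5 20.5 13.5 -1; -162.5 62.5 -103.5 -24.5 25 16.5 -1"
}}

```text
t: 18.38
tcp_pos: [0.5111, -0.3222, 0.153]
tool_rot: [0.821, 0.275, 0.474, -0.157]
force: [0.3, -0.9, -1.8]
finger_gap: 0.402
gripper_force: 50.0
```

Run:
```python
from desc import *
st=desc('M',37,30,.008)
b=snap('top'); cv2.imwrite('pics/p2.png',cv2.resize(b['image'][180:290,360:480,::-1],None,fx=5,fy=5))
print(proj(b,[*bays['M'],.15]).round(1),telemetry.sense()['finger_gap'])
```

```text
base now [ 0.5044 -0.3287  0.1335] force [ 0.3 -0.9 -1.8]
-21.1 -0.3 12.4 0 0 0 -1; -42.2 -0.7 24.8 0.1 0 0.1 -1; -63.3 -1 37.3 0.1 0 0.1 -1; -84.4 -1.4 49.7 0.1 0 0.1 -1; -105.5 -1.7 62.1 0.1 0 0.1 -1
[[425.7 222.6]] 0.40382968116750234
```

View pics/p2.png

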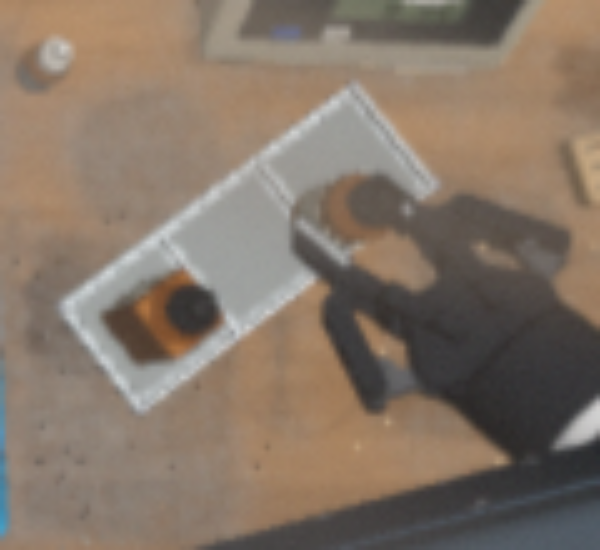

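The round bottle is upright at about (429,221). Perspective at that height puts it over the middle bay, close to the predicted (426,223). Lowering it now.

>>> {"fn": "move_arm", "kwargs": {
  "commands": "-21 0 12.5 0 0 0 -1; -42 -0.5 25 0 0 0 -1; -63.5 -1 37.5 0 0 0 -1; -84.5 -1.5 49.5 0 0 0 -1; -105.5 -1.5 62 0 0 0 -1"
}}

```text
t: 19.05
tcp_pos: [0.5112, -0.319, 0.0297]
tool_rot: [0.822, 0.277, 0.473, -0.158]
force: [0.5, -0.6, -2.2]
finger_gap: 0.401
gripper_force: 50.2
```

>>> {"fn": "move_arm", "kwargs": {
  "commands": "-2 0 1 0 0 0 -1; -3.5 0 2 0 0 0 -1; -5 0 3 0 0 0 -1; -5 0 3 0 0 0 -1; -5 0 3 0 0 0 -1"
}}

```text
t: 19.68
tcp_pos: [0.5114, -0.319, 0.0254]
tool_rot: [0.821, 0.276, 0.473, -0.158]
force: [0.6, -0.3, -1.3]
finger_gap: 0.399
gripper_force: 50.2
```

>>> {"fn": "move_arm", "kwargs": {
  "commands": "-0.9 0 0.5 0 0 0 -1; -0.9 0 0.5 0 0 0 -1; -0.9 0 0.5 0 0 0 -1; -0.9 0 0.5 0 0 0 -1; -0.9 0 0.5 0 0 0 -1"
}}

```text
t: 20.3
tcp_pos: [0.5113, -0.3188, 0.0239]
tool_rot: [0.821, 0.276, 0.473, -0.159]
force: [-0.7, 0.2, -1.8]
finger_gap: 0.404
gripper_force: 50.2
```

>>> {"fn": "move_arm", "kwargs": {
  "commands": "-0.9 0 0.5 0 0 0 -1; -0.9 0 0.5 0 0 0 -1; -0.9 0 0.5 0 0 0 -1; -0.9 0 0.5 0 0 0 -1; -0.9 0 0.5 0 0 0 -1"
}}

```text
t: 20.92
tcp_pos: [0.5113, -0.3189, 0.0229]
tool_rot: [0.821, 0.276, 0.473, -0.159]
force: [0.8, 0.6, -0.9]
finger_gap: 0.402
gripper_force: 50.2
```

>>> {"fn": "move_arm", "kwargs": {
  "commands": "-0.9 0 0.5 0 0 0 -1; -0.9 0 0.5 0 0 0 -1; -0.9 0 0.5 0 0 0 -1; -0.9 0 0.5 0 0 0 -1; -0.9 0 0.5 0 0 0 -1"
}}

```text
t: 21.55
tcp_pos: [0.5113, -0.3188, 0.0228]
tool_rot: [0.821, 0.276, 0.474, -0.159]
force: [-2.9, -0.4, 4.7]
finger_gap: 0.405
gripper_force: 50.6
```

>>> {"fn": "move_arm", "kwargs": {
  "commands": "0 0 0 0 0 0 0.05; 0 0 0 0 0 0 0.05; 0 0 0 0 0 0 0.05; 0 0 -10 0 0 0 0.05; 0 0 -30 0 0 0 0.05"
}}

```text
t: 22.18
tcp_pos: [0.49, -0.3343, 0.0371]
tool_rot: [0.821, 0.276, 0.473, -0.159]
force: [-0.7, 0.7, -0.0]
finger_gap: 0.52
gripper_force: 0.0
```

>>> {"fn": "move_arm", "kwargs": {
  "commands": "0 0 -30 0 0 0 0.1; 0 0 -60 0 0 0 0.2; 20 0 -95 0 0 0 0.4; 60 0 -110 0 0 0 0.4; 110 0 -120 0 0 0 0.4"
}}

```text
t: 22.8
tcp_pos: [0.4502, -0.3657, 0.1938]
tool_rot: [0.822, 0.274, 0.473, -0.158]
force: [0.1, -0.3, -0.3]
finger_gap: 0.701
gripper_force: 0.0
```

Run:
```python
from meas import *
from tr import *
s=log(); q=s['q']; print(q.round(2),s['tcp_pos'])
b=snap('top'); p=mask(b,(234,264,232,264),notblue); print('jar',rect(b,p,.026)[0])
cv2.imwrite('pics/p3.png',cv2.resize(b['image'][170:310,150:480,::-1],None,fx=2.4,fy=2.4))
az=135.3; c=np.array([np.cos(az*D),np.sin(az*D)]); base=np.array([.4406,.151])-c*.0285; g=base+c*.027
R=pick(az,22)
q2,e2=ikn(tcp_of_grasp([*g,.0285],R),R,[ 0.29,  0.77,  2.07, -1.28,  0.35,  0.73]); q1,e=ikn(tcp_of_grasp([*g,.11],R),R,q2);print(q1.round(2),e,q2.round(2),e2,tcp_of_grasp([*g,.0285],R))
po=jpath(q,q1,bump=.25); print([p[0][2].round(3) for p in po])
st=emit(po,.6); print(); emit(jpath(q1,q2),.6,st)
```

```text
[-1.32  0.73  1.69  0.94  1.41 -0.91] [ 0.45023469 -0.36567726  0.19381745]
jar ((440.573486328125, 151.0121612548828), (47.50047302246094, 57.421382904052734), 45.27069854736328)
[ 0.28  0.58  2.05 -0.84  0.46  0.25] 2.3020350068244053e-22 [ 0.28  0.78  2.07 -1.29  0.35  0.74] 2.9038689430269495e-18 [0.44672533 0.14493848 0.01088351]
rows 20 minz 0.092 xyz [[0.46, -0.32, 0.19], [0.45, -0.2, 0.18], [0.44, -0.12, 0.18], [0.45, -0.06, 0.17], [0.46, 0.04, 0.13]]
[np.float64(0.191), np.float64(0.189), np.float64(0.187), np.float64(0.185), np.float64(0.184), np.float64(0.183), np.float64(0.182), np.float64(0.181), np.float64(0.179), np.float64(0.178), np.float64(0.175), np.float64(0.171), np.float64(0.166), np.float64(0.16), np.float64(0.153), np.float64(0.143), np.float64(0.132), np.float64(0.12), np.float64(0.107), np.float64(0.092)]
6 -28.9 28.8 5.2 -6.1 -0.9 0.6; 16.6 -57 51.4 9.7 -12.3 -2.8 0.6; 25 -83.9 69.4 13.5 -18.5 -5.2 0.6; 31.6 -109 83.4 16.6 -24.6 -8.1 0.6; 36.7 -131.8 94.4 19.1 -30.5 -11.5 0.6
13.1 -15.3 10.2 1.7 -6.1 -3.2 0.6; 24.4 -28.7 19.2 2.8 -12 -6.7 0.6; 34.5 -40.3 27.4 3.5 -17.5 -10.5 0.6; 44.2 -49.9 35.5 3.8 -22.8 -14.5 0.6; 54 -57.8 44.1 3.8 -27.6 -18.9 0.6
15.2 -1.8 3.7 -0.6 -4.6 -4.4 0.6; 31.6 -2.4 8.3 -1.4 -8.9 -9.1 0.6; 49.9 -2.1 14.3 -2.6 -12.7 -14.1 0.6; 70.6 -1.7 21.7 -3.8 -16 -19.4 0.6; 93.9 -2 30.8 -5.2 -18.9 -25 0.6
26.6 9.4 2.4 -1.9 -2.4 -5.7 0.6; 56.9 17.7 5.5 -4 -4.3 -11.7 0.6; 90.9 24 9 -6.2 -5.7 -17.8 0.6; 128.5 27.1 12.8 -8.4 -6.6 -24.2 0.6; 169.1 26.3 16.8 -10.7 -6.9 -30.7 0.6

rows 5 minz 0.011 xyz [[0.45, 0.14, 0.08], [0.45, 0.14, 0.01]]
2.6 0.2 15.5 0.2 -0.6 0.1 0.6; 6.9 0.5 30.8 0.2 -0.9 0.1 0.6; 13 0.7 45.9 0.2 -0.9 0.1 0.6; 20.9 0.6 60.9 0.1 -0.6 0.1 0.6; 30.5 0 75.6 0 0 -0 0.6
```

View pics/p3.png

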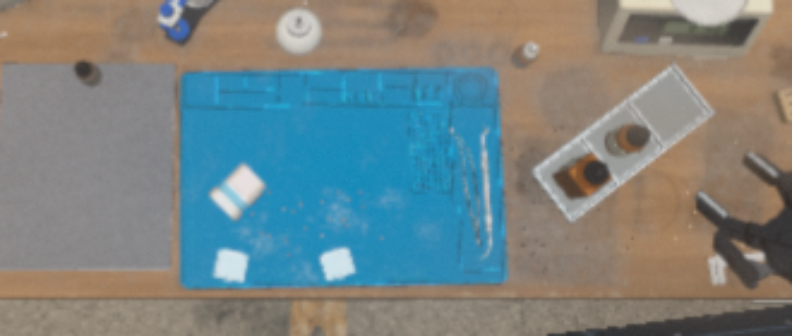

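The round bottle stands in the middle bay (627,137 in the crop) beside the square bottle, and the jar's measurement hasn't changed. Now the jar.

>>> {"fn": "move_arm", "kwargs": {
  "commands": "6 -29 29 5 -6 -1 0.6; 16.5 -57 51.5 9.5 -12.5 -3 0.6; 25 -84 69.5 13.5 -18.5 -5 0.6; 31.5 -109 83.5 16.5 -24.5 -8 0.6; 36.5 -132 94.5 19 -30.5 -11.5 0.6"
}}

```text
t: 23.48
tcp_pos: [0.4512, -0.1984, 0.177]
tool_rot: [0.848, 0.461, 0.202, -0.164]
force: [0.2, 0.5, -0.2]
finger_gap: 0.8
gripper_force: 0.0
```

>>> {"fn": "move_arm", "kwargs": {
  "commands": "13 -15.5 10 1.5 -6 -3 0.6; 24.5 -28.5 19 3 -12 -6.5 0.6; 34.5 -40.5 27.5 3.5 -17.5 -10.5 0.6; 44 -50 35.5 4 -23 -14.5 0.6; 54 -58 44 4 -27.5 -19 0.6"
}}

```text
t: 24.1
tcp_pos: [0.4375, -0.1093, 0.1715]
tool_rot: [0.778, 0.626, 0.005, -0.043]
force: [0.8, -0.3, -0.2]
finger_gap: 0.805
gripper_force: 0.0
```

>>> {"fn": "move_arm", "kwargs": {
  "commands": "15 -2 3.5 -0.5 -4.5 -4.5 0.6; 31.5 -2.5 8.5 -1.5 -9 -9 0.6; 50 -2 14.5 -2.5 -12.5 -14 0.6; 70.5 -1.5 21.5 -4 -16 -19.5 0.6; 94 -2 31 -5 -19 -25 0.6"
}}

```text
t: 24.72
tcp_pos: [0.455, -0.0149, 0.1467]
tool_rot: [0.617, 0.777, -0.086, 0.095]
force: [-0.4, -0.5, -0.4]
finger_gap: 0.8
gripper_force: 0.0
```

>>> {"fn": "move_arm", "kwargs": {
  "commands": "26.5 9.5 2.5 -2 -2.5 -5.5 0.6; 57 17.5 5.5 -4 -4.5 -11.5 0.6; 91 24 9 -6 -5.5 -18 0.6; 128.5 27 13 -8.5 -6.5 -24 0.6; 169 26.5 17 -10.5 -7 -30.5 0.6"
}}

```text
t: 25.35
tcp_pos: [0.4446, 0.1466, 0.087]
tool_rot: [0.373, 0.909, -0.073, 0.171]
force: [0.4, -0.4, 0.1]
finger_gap: 0.803
gripper_force: 0.0
```

Run:
```python
from tr import *
s=log(); q=s['q']; print(q.round(2),s['tcp_pos'],s['force'].round(1))
az=135.3; c=np.array([np.cos(az*D),np.sin(az*D)]); base=np.array([.4406,.151])-c*.0285; g=base+c*.027
R=pick(az,22); go(tcp_of_grasp([*g,.0285],R),R,.6)
```

```text
[ 0.29  0.59  2.05 -0.83  0.45  0.24] [0.44457866 0.14664647 0.08699169] [ 0.4 -0.4  0.1]
rows needed 1.4 shift [25.3  0.7 71.8] turn [-0.3 -0.5  0.1]
5.1 0.1 14.4 -0.1 -0.1 0 0.6; 10.1 0.3 28.7 -0.1 -0.2 0 0.6; 15.2 0.4 43.1 -0.2 -0.3 0 0.6; 20.3 0.6 57.5 -0.2 -0.4 0.1 0.6; 25.3 0.7 71.8 -0.3 -0.5 0.1 0.6
```

>>> {"fn": "move_arm", "kwargs": {
  "commands": "5 0 14.5 0 0 0 0.6; 10 0.5 29 0 0 0 0.6; 15 0.5 43 0 -0.5 0 0.6; 20.5 0.5 57.5 0 -0.5 0 0.6; 25.5 0.5 72 -0.3 -0.5 0 0.6"
}}

```text
t: 25.98
tcp_pos: [0.4469, 0.1439, 0.0105]
tool_rot: [0.374, 0.908, -0.073, 0.176]
force: [1.1, -1.0, -0.2]
finger_gap: 0.8
gripper_force: 0.0
```

>>> {"fn": "move_arm", "kwargs": {
  "commands": "0 0 0 0 0 0 -1; 0 0 0 0 0 0 -1; 0 0 0 0 0 0 -1; 0 0 0 0 0 0 -1; 0 0 0 0 0 0 -1",
  "grip_force": 35
}}

```text
t: 26.6
tcp_pos: [0.4461, 0.1448, 0.0108]
tool_rot: [0.373, 0.908, -0.073, 0.176]
force: [-0.7, -0.3, 0.9]
finger_gap: 0.51
gripper_force: 35.6
```

Run:
```python
from tr import *
s=log(); print(s['tcp_pos'],s['force'].round(1),s['finger_gap']*85)
az=135.3; c=np.array([np.cos(az*D),np.sin(az*D)]); base=np.array([.4406,.151])-c*.0285
plan([*base,.0255],az,.058,'R',37,22,clear=.12,bump=.25,lift=.12,rad=.024)
```

```text
[0.44614293 0.14483534 0.01075343] [-0.7 -0.3  0.9] 43.31651616482281
IK [(array([-1.18,  0.92,  1.52,  1.13,  1.43, -0.9 ]), np.float64(3.670801275851644e-18)), (array([-1.18,  0.92,  1.52,  1.13,  1.43, -0.9 ]), np.float64(1.2058299182583235e-24))]
q1 [ 0.28  0.5   2.02 -0.69  0.54  0.08] 3.066997122636335e-26 cap up check [0.001 0.001 1.   ]
rows 5 minz 0.037 xyz [[0.45, 0.14, 0.04], [0.45, 0.14, 0.13]]
rows 20 minz 0.139 xyz [[0.46, 0.12, 0.14], [0.47, 0.02, 0.17], [0.5, -0.04, 0.18], [0.53, -0.12, 0.18], [0.57, -0.25, 0.16]]
low pt [0.129, 0.136, 0.143, 0.148, 0.152, 0.155, 0.157, 0.158, 0.157, 0.156, 0.154, 0.15, 0.146, 0.141, 0.135, 0.129, 0.122, 0.115, 0.107, 0.099]
-16.4 1.5 -21.3 0.2 -1.2 0.2 -1; -29.1 1.6 -43.2 0.4 -1.9 0.3 -1; -38 1 -65.5 0.5 -1.8 0.3 -1; -43.2 0.3 -88.2 0.4 -1.2 0.3 -1; -44.8 -0.1 -111.3 0 0 -0 -1
-27.6 -13.8 2.2 2.2 1.5 6.3 -1; -52.3 -27.9 3.7 4.1 3.3 12.5 -1; -74.1 -41.7 4.8 5.8 5.6 18.6 -1; -93.5 -54.5 5.8 7 8.3 24.4 -1; -111.1 -66.1 6.9 7.9 11.3 30.1 -1
-19.2 -0.6 -1.1 0.9 3.5 5.3 -1; -37.2 -0.1 -1.5 1.5 7.4 10.3 -1; -54.5 1.5 -1 1.7 11.6 15.1 -1; -71.9 4.3 0.5 1.7 16.1 19.7 -1; -90 8.2 3.1 1.2 20.9 24.1 -1
-15.8 12.3 -3.1 -0.5 5.1 4.1 -1; -33.5 25.8 -5.7 -1.4 10.5 7.9 -1; -53.8 40.2 -8 -2.8 16.1 11.7 -1; -77.2 55 -10.1 -4.6 21.8 15.2 -1; -104.3 69.6 -12.2 -7 27.6 18.7 -1
-21.3 23.4 -12.9 -2.8 6.1 3 -1; -46.7 46.6 -28.1 -6.2 12.1 5.8 -1; -76.5 68.8 -46 -10.2 18.2 8.3 -1; -110.9 88.9 -66.7 -14.9 24 10.5 -1; -149.9 106.1 -90.3 -20.4 29.6 12.5 -1
```

>>> {"fn": "move_arm", "kwargs": {
  "commands": "-9 0 -22 0 0 0 -1; -18 0 -44.5 0 0 0 -1; -27 0 -67 0 0 0 -1; -36 0 -89 0 0 0 -1; -45 0 -111.5 0 0 0 -1"
}}

```text
t: 27.22
tcp_pos: [0.4455, 0.1447, 0.1313]
tool_rot: [0.374, 0.908, -0.073, 0.175]
force: [1.0, 0.0, -1.3]
finger_gap: 0.502
gripper_force: 36.0
```

>>> {"fn": "move_arm", "kwargs": {
  "commands": "-27.5 -14 2 2 1.5 6.5 -1; -52.5 -28 3.5 4 3.5 12.5 -1; -74 -41.5 5 6 5.5 18.5 -1; -93.5 -54.5 6 7 8.5 24.5 -1; -111 -66 7 8 11.5 30 -1"
}}

```text
t: 27.85
tcp_pos: [0.4743, 0.0231, 0.1657]
tool_rot: [0.613, 0.785, -0.05, 0.07]
force: [-0.2, -0.4, -0.8]
finger_gap: 0.505
gripper_force: 36.0
```

>>> {"fn": "move_arm", "kwargs": {
  "commands": "-19 -0.5 -1 1 3.5 5.5 -1; -37 0 -1.5 1.5 7.5 10.5 -1; -54.5 1.5 -1 1.5 11.5 15 -1; -72 4.5 0.5 1.5 16 19.5 -1; -90 8 3 1 21 24 -1"
}}

```text
t: 28.48
tcp_pos: [0.5043, -0.0611, 0.1784]
tool_rot: [0.761, 0.641, 0.072, -0.07]
force: [-0.3, 0.3, -1.2]
finger_gap: 0.507
gripper_force: 36.0
```

>>> {"fn": "move_arm", "kwargs": {
  "commands": "-16 12.5 -3 -0.5 5 4 -1; -33.5 26 -5.5 -1.5 10.5 8 -1; -54 40 -8 -3 16 11.5 -1; -77 55 -10 -4.5 22 15 -1; -104.5 69.5 -12 -7 27.5 18.5 -1"
}}

```text
t: 29.1
tcp_pos: [0.5556, -0.1767, 0.1685]
tool_rot: [0.817, 0.472, 0.276, -0.183]
force: [0.3, -0.7, -0.7]
finger_gap: 0.505
gripper_force: 36.0
```

>>> {"fn": "move_arm", "kwargs": {
  "commands": "-21.5 23.5 -13 -3 6 3 -1; -46.5 46.5 -28 -6 12 6 -1; -76.5 69 -46 -10 18 8.5 -1; -111 89 -66.5 -15 24 10.5 -1; -150 106 -90.5 -20.5 29.5 12.5 -1"
}}

```text
t: 29.72
tcp_pos: [0.5623, -0.3801, 0.1412]
tool_rot: [0.785, 0.264, 0.531, -0.178]
force: [1.2, -0.4, -0.9]
finger_gap: 0.504
gripper_force: 36.0
```

Run:
```python
from desc import *
st=desc('R',37,22,.008)
b=snap('top'); cv2.imwrite('pics/p4.png',cv2.resize(b['image'][170:280,370:490,::-1],None,fx=5,fy=5))
print(proj(b,[[*bays['R'],.13],[*bays['R'],.18]]).round(1),telemetry.sense()['finger_gap'])
```

```text
base now [ 0.5508 -0.3894  0.121 ] force [ 1.2 -0.4 -0.9]
-20.4 -0.4 8.2 -0 -0 0 -1; -40.8 -0.7 16.5 -0 -0.1 0 -1; -61.2 -1.1 24.7 -0.1 -0.1 0.1 -1; -81.6 -1.5 33 -0.1 -0.1 0.1 -1; -102 -1.9 41.2 -0.1 -0.1 0.1 -1
[[444.3 207. ]
 [452.3 203.8]] 0.5070254978503299
```

View pics/p4.png

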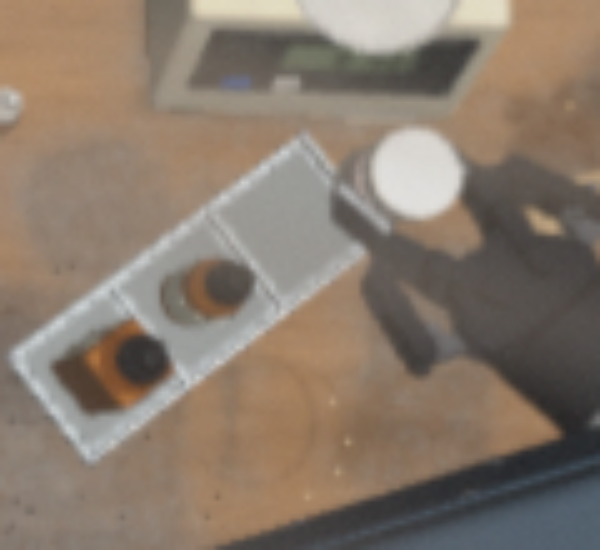

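The jar is upright, lid up. Its lid centre is at about (453,204), against a predicted (452,204) over the right bay.

>>> {"fn": "move_arm", "kwargs": {
  "commands": "-20.5 -0.5 8 0 0 0 -1; -41 -0.5 16.5 0 0 0 -1; -61 -1 24.5 0 0 0 -1; -81.5 -1.5 33 0 0 0 -1; -102 -2 41 0 0 0 -1"
}}

```text
t: 30.4
tcp_pos: [0.5615, -0.3765, 0.0304]
tool_rot: [0.786, 0.265, 0.53, -0.179]
force: [0.4, -0.3, -1.9]
finger_gap: 0.504
gripper_force: 36.1
```

>>> {"fn": "move_arm", "kwargs": {
  "commands": "-2 0 0.8 0 0 0 -1; -3.5 0 1.4 0 0 0 -1; -4.6 0 1.9 0 0 0 -1; -4.6 0 1.9 0 0 0 -1; -4.6 0 1.9 0 0 0 -1"
}}

```text
t: 31.02
tcp_pos: [0.5612, -0.3775, 0.0275]
tool_rot: [0.786, 0.265, 0.53, -0.178]
force: [-0.6, -0.4, -0.1]
finger_gap: 0.508
gripper_force: 36.0
```

>>> {"fn": "move_arm", "kwargs": {
  "commands": "-0.9 0 0.4 0 0 0 -1; -0.9 0 0.4 0 0 0 -1; -0.9 0 0.4 0 0 0 -1; -0.9 0 0.4 0 0 0 -1; -0.9 0 0.4 0 0 0 -1"
}}

```text
t: 31.65
tcp_pos: [0.5612, -0.3772, 0.0259]
tool_rot: [0.786, 0.265, 0.53, -0.178]
force: [0.3, -0.3, -0.8]
finger_gap: 0.506
gripper_force: 36.0
```

>>> {"fn": "move_arm", "kwargs": {
  "commands": "-0.9 0 0.4 0 0 0 -1; -0.9 0 0.4 0 0 0 -1; -0.9 0 0.4 0 0 0 -1; -0.9 0 0.4 0 0 0 -1; -0.9 0 0.4 0 0 0 -1"
}}

```text
t: 32.28
tcp_pos: [0.5612, -0.3772, 0.025]
tool_rot: [0.786, 0.265, 0.53, -0.178]
force: [-0.0, -0.2, -1.3]
finger_gap: 0.508
gripper_force: 36.0
```

>>> {"fn": "move_arm", "kwargs": {
  "commands": "-0.9 0 0.4 0 0 0 -1; -0.9 0 0.4 0 0 0 -1; -0.9 0 0.4 0 0 0 -1; -0.9 0 0.4 0 0 0 -1; -0.9 0 0.4 0 0 0 -1"
}}

```text
t: 32.9
tcp_pos: [0.5612, -0.3772, 0.024]
tool_rot: [0.786, 0.265, 0.53, -0.178]
force: [-0.1, 0.3, -1.2]
finger_gap: 0.509
gripper_force: 36.0
```

>>> {"fn": "move_arm", "kwargs": {
  "commands": "-0.9 0 0.4 0 0 0 -1; -0.9 0 0.4 0 0 0 -1; -0.9 0 0.4 0 0 0 -1; -0.9 0 0.4 0 0 0 -1; -0.9 0 0.4 0 0 0 -1"
}}

```text
t: 33.52
tcp_pos: [0.5613, -0.3772, 0.0232]
tool_rot: [0.786, 0.265, 0.53, -0.178]
force: [0.2, -0.5, 0.6]
finger_gap: 0.509
gripper_force: 36.1
```

>>> {"fn": "move_arm", "kwargs": {
  "commands": "-0.9 0 0.4 0 0 0 -1; -0.9 0 0.4 0 0 0 -1; -0.9 0 0.4 0 0 0 -1; -0.9 0 0.4 0 0 0 -1; -0.9 0 0.4 0 0 0 -1"
}}

```text
t: 34.15
tcp_pos: [0.5614, -0.3771, 0.0231]
tool_rot: [0.785, 0.265, 0.531, -0.179]
force: [-1.2, -0.0, 4.8]
finger_gap: 0.505
gripper_force: 36.3
```

>>> {"fn": "move_arm", "kwargs": {
  "commands": "0 0 0 0 0 0 0.2; 0 0 0 0 0 0 0.2; 0 0 0 0 0 0 0.2; 0 0 -10 0 0 0 0.2; 0 0 -30 0 0 0 0.2"
}}

```text
t: 34.78
tcp_pos: [0.5386, -0.3938, 0.0333]
tool_rot: [0.786, 0.265, 0.53, -0.179]
force: [-0.5, -0.4, 0.2]
finger_gap: 0.598
gripper_force: 0.0
```

>>> {"fn": "move_arm", "kwargs": {
  "commands": "0 0 -30 0 0 0 0.2; 0 0 -60 0 0 0 0.3; 20 0 -95 0 0 0 0.4; 60 0 -110 0 0 0 0.4; 110 0 -120 0 0 0 0.4"
}}

```text
t: 35.4
tcp_pos: [0.4814, -0.4383, 0.1814]
tool_rot: [0.786, 0.263, 0.53, -0.178]
force: [-0.6, -0.5, 0.8]
finger_gap: 0.697
gripper_force: 0.0
```

Run:
```python
from h import *
b=snap('top'); cv2.imwrite('pics/p5.png',cv2.resize(b['image'][150:310,110:480,::-1],None,fx=2.1,fy=2.1,interpolation=cv2.INTER_CUBIC))
print(telemetry.sense()['t'])
```

```text
35.45
```

View pics/p5.png

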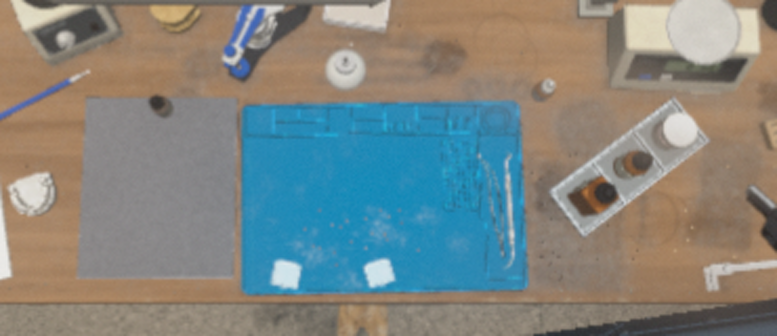

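All three stand upright in their bays (crop pixels: square 593,195; round 633,163; jar 679,130). The burner, both droppers and the cast haven't moved, and the arm is clear.

```bash
python3 -c "
from station import ticket
print(ticket.sign_off())"
```

```text
the job is handed in; nothing more can be done
None
```

The job is handed in at about 35 s of the 72 s allowed: the square bottle, round bottle and jar stand cap up in the left, middle and right bays, and in the last top view the burner, droppers and cast were still standing in place.

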